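# Release the sprung key drawer through the hole in its case

### The job

The key drawer is held shut by a spring catch inside its wooden case. Take the wooden dowel out of its holder block, push its thin end gently through the small hole in the case's sloping back and hold the catch in until the drawer slides out, then stand the dowel back in its holder, fully home. Do not force the catch, and leave the other things on the bench where they are.

Things in the scene. Friction and masses are not known exactly. Their poses are not given: they have to be found in the camera images.
- case: Fixed wooden key case, 160 (x) by 130 (y) by 95 mm high; origin at the centre of its underside, on the bench. Its local +x face, turned roughly towards the robot, holds the drawer. Its back slopes at 20 degrees from level over the full width, from 60 mm high at the local -x end up to 95 mm high at local x = +15 mm, with the round hole in its middle; from there to local x = +80 mm the top is level.
- hole (a point): Centre of the mouth of the release hole, on the outer surface of the sloping back (case frame -32.4, 0, 77.7 mm). The hole is round, 17 mm across with a 2 mm chamfer, through an 8 mm thick board, square to the slope: its inward axis is (0.342, 0, -0.940) in the case frame. This entry has the axes of the case.
- hole_inner (a point): Point 25 mm in from hole along its axis. Here sits the catch's steel pad, a 21 mm disc facing the hole. Its depth differs from case to case and cannot be measured: at rest its face lies 11 to 29 mm in from hole. It moves in along the hole's axis against an oil-damped spring: starts at about 5 N, frees the drawer after 6 mm at about 9 N, hard stop at 8.5 mm; springs back when let go.
- drawer (a joint): Drawer travel towards local +x, in m: 0 shut, 0.06 out. It creeps up to 2 mm while the catch is pressed. Freed, a spring drives it out by itself, slowly (damped slide, about 5 s in all), and it stays out; hold the catch in until it has come out 10 mm or more. A push of over 22 N with the dowel on case, catch or drawer bends the catch: failure. Pushing faster than 10 mm/s adds force.
- drawer_front (a point): Centre of the outer face of the drawer front (126 mm wide, 88 mm high), on the local +x face of the case.
- holder: Fixed wooden block, 70 x 70 x 60 mm high, with a vertical 20 mm hole right through its middle with a 2 mm chamfer; origin at the centre of its underside.
- dowel_center (a point): Middle of the loose wooden dowel (50 g, 110 mm long), 55 mm from either end; its z axis points from thin to thick end. Thin half: 12 mm across, 55 mm long, foot chamfered 2 mm. Thick half, the handle to grip: 30 mm across, 55 mm long. It starts upright in the holder, thin end down, the handle's shoulder on the block's top, so this point is then 60 mm above the bench.
- dowel_tip (a point): Centre of the end face of the dowel's thin half; 5 mm above the bench when the dowel stands home in its holder.
- tray: Fixed round aluminium tray, 230 mm across with a 12 mm rim, two keys lying on it; origin at the centre of its underside. Leave alone.
- polish: Closed black polish case, round, 76 mm across, 26 mm high, on the tray; origin under its centre. Leave alone.
- paperweight: Clear glass paperweight, 60 mm across, 38 mm high, on the tray; origin under its centre. Leave alone.
- bike_light: Red plastic bicycle light, 36 x 56 x 34 mm, on the tray; origin under its centre. Leave alone.
- stretcher: Wooden shoe stretcher with a small steel turning lever, about 270 x 66 x 46 mm, lying on the bench to the left; origin under its middle. Leave alone.
There are look-alikes about, which are no part of the job. There is more than one size of the part that bears dowel_center; the job needs the middle-sized.

How it is judged:
On the way, in this order (a step that is already met when the one before it is completed fails the run):
1. the dowel is lifted clear out of its holder (z of dowel_tip in the frame of holder above 0.062 m), for 0.1 s.
2. the drawer comes free while the dowel's thin end is in the hole (value of joint drawer above 0.008 m and distance between dowel_tip and hole_inner below 0.02 m), for 0.05 s.
At the end, for the whole second after the job is handed in: The drawer is open by more than 45 mm, and the dowel stands released and at rest in its holder, thin end down, upright within 0.1 rad, its shoulder within 4 mm of the block's top (value of joint drawer above 0.045 m and horizontal distance between dowel_tip and holder below 0.006 m and z of dowel_tip in the frame of holder below 0.009 m and angle between dowel_tip's own z axis and vertical below 0.1 rad and linear speed of dowel below 0.02 m/s); the robot touches nothing.
It fails at once if the dowel pushes on the case, its catch or drawer with more than 22 N (contact force between dowel and case above 22 N).
It fails at once if a bystander is moved more than 20 mm (distance of any of polish, paperweight, bike_light, stretcher from where it was at the start of the episode above 0.02 m).
It also fails if it takes over 64 s, if anything falls off the work surface, if the arm or the gripper's body presses on something with over 40 N, if the wrist force passes 120 N, or if a joint passes its speed limit or range.

### The arm

A 7-joint arm with a two-finger parallel gripper is mounted at the origin on the work surface. World frame = base frame: x ahead of the robot, y to its left, z up, the work surface at z = 0. Lengths are in m, angles in rad, forces in N, time in s.
With the tool pointing down it reaches from about 0.4 to 0.85 m from the base axis. Payload 4.4 kg.
Tool frame: the origin (TCP) lies at the very end of the fingers, on their centre line; the grasp point (between the pads) lies 19 mm behind it (env.grip_depth is the distance from the TCP to the grasp point, in m); z points along the fingers, y is the direction in which the jaws open and shut (so a half turn about z gives the same grasp; the last joint's range is limited). The gripper opens to 94 mm and grips with 3 to 60 N. Pads are 16 mm wide; open, the fingers measure 119 mm over their backs; the gripper's body (75 mm by 177 mm) begins 78 mm behind the grasp point.
Start: joints at [1.226, 0.628, 0.038, 1.517, -0.027, 0.996, -0.02], TCP at [0.179, -0.625, 0.205] pointing down, gripper open.
Joint ranges: [-3.06, 3.06], [-0.37, 2.12], [-1.25, 1.32], [0.18, 2.47], [-1.1, 4.24], [0.23, 1.98], [-2.94, 2.94]. Speed limits (rad/s): [2.57, 2.57, 3.14, 3.14, 3.14, 3.14, 3.14].

### API

Orientations are given as a unit quaternion [w, x, y, z].
In Python, from station import env gives the robot as it stands.
- The arm moves only by the shell command python3 -m creep 'ROWS'. ROWS is JSON, a list of rows, each an object of numbers: "dx", "dy", "dz": the shift along the tool's x, y, z in cm; "rx", "ry", "rz": the turn, a rotation vector about the tool's x, y, z in degrees; "gripper": the opening, from -1 (shut) to 1 (fully open). A call has 1 to 12 rows; each row shifts and turns the commanded pose from where the row before left it, along the tool's axes as they then stand; what a row does not reach is not made up. A row lasts 1/10 s, in which the tool goes at most 50 mm and 8.59 degrees, less where a joint would pass 70% of its speed; a pose out of reach is approached as far as the arm can. A call is refused whole if a number of a shift passes 5 or a number of a turn 8.59, either way. A call with a gripper value outside its range is refused whole. The fingers move at their own pace and stop on an object; the grip force is fixed at half the most. Time passes only in rows, so rows that do not move let the fingers close. It gives the time, the measured TCP pose, the force and the opening at its end, in the units of the state.
- env.read_state(): the state, without advancing time (a new reading comes with each control period).
- env.camera(name): name is "side" or "top" or "wrist"; returns a dict with "image" (400x640x3 uint8, blue, green, red), "vfov" (degrees; the focal length in pixels is half the picture's height over the tangent of half this angle, whatever the lens; pixels are square), "cx", "cy" (the principal point, pixels), "eye" and "attitude" of the camera in the world. Camera axes: x right, y up, looking along -z (the intrinsics and any distortion apply to the point x, -y, -z); pixel columns grow to the right and rows downward; lengths in m; the calibration is good to about 2 mm. A picture is of the moment at which its call begins. There is no depth.
- env.sign_off(): hands the job in, once; it reports no verdict.
Trained networks look in a picture, given as the dict that the camera call returned (one of the last four; its "shot" number tells which), for a name from the list of things; names that differ only in an ending like _2 or _b are one class to them, and where a whole thing is asked for, a point or a joint stands for the part that bears it (a point fixed in the world has none). Each returns a list of dicts, best first, with "score" (0 to 1); they miss things now and then, are a little off and sometimes report something else, mostly with a low value. They report only what shows in the picture. A call takes as long as a camera call. They do not tell look-alikes from the thing itself.
- env.look_for(name, picture): "location" ([x, y, z] in m, in world coordinates, good to about 4 mm: the middle of the surface that is visible of it).
The state is a dict: "time_s": time; "joints": joint angles; "qd": joint speeds; "tau": joint torques, N m; "ee_pos": TCP position; "eef_rot": TCP orientation; "force": force on the tool from outside, world axes, zero at the start; "ft_torque": the same for the moment, N m; "width": finger opening in m.
Only numpy, scipy, OpenCV 4.12 (cv2) and the standard library are available. Lean on these libraries where they do the work, as an engineer would, in place of code of your own. Each camera call takes 0.05 s, during which the arm holds its last target.

## Working session

There is one attempt and no reset: what is moved stays moved. The work goes in short steps, Python scripts to look and compute and a shell command to move; the robot and the scene stay as the last step left them, time stands still between calls to the robot, and variables do not carry over. Pictures are saved under pics/ and viewed, and the job is handed in when it is done.

```bash
ls; mkdir -p pics; python3 - <<'E'
from station import env
import cv2
s=env.read_state();print(s)
for n in ["side","top","wrist"]:
    c=env.camera(n);cv2.imwrite(f"pics/{n}0.png",c["image"]);print(n,{k:v for k,v in c.items() if k!="image"})
    for t in ["case","holder","dowel_center","hole","drawer_front","dowel_tip"]:
        print(t,[(d["score"],[round(float(v),4) for v in d["location"]]) for d in env.look_for(t,c)])
E
```

```text
pics
{'time_s': 0.0, 'joints': array([ 1.22622041,  0.62932198,  0.03847996,  1.51832869, -0.02701968,
        0.99630663, -0.01998378]), 'qd': array([-9.84572533e-04,  6.91975418e-04,  1.35175243e-03, -1.51298927e-03,
       -1.21662025e-03,  1.01825282e-06, -1.65308602e-03]), 'tau': array([-7.88805301e-04, -5.49722278e+01,  1.14347231e+00, -1.86634040e+01,
       -5.22283930e-02,  2.34835537e-02,  1.38338523e-04]), 'ee_pos': array([ 0.17869953, -0.62427595,  0.20458305]), 'eef_rot': array([-9.11807556e-04,  9.90302486e-01,  1.38924921e-01, -1.42131920e-04]), 'force': array([-0.26430111, -0.08378006,  0.61223466]), 'ft_torque': array([-0.02164687,  0.04589818, -0.03716717]), 'width': 0.09381244272547236}
side {'vfov': 53.170046085830805, 'cx': 320.65057347266344, 'cy': 202.61894514062396, 'eye': array([ 0.30511985, -0.71730026,  0.75360257]), 'attitude': array([ 0.89688368,  0.40696194, -0.06578591, -0.16016825]), 'shot': 1}
case [(0.71, [0.5378, 0.0485, 0.0766]), (0.5, [0.5096, -0.1935, 0.1011]), (0.43, [0.508, -0.205, 0.0516])]
holder [(0.74, [0.5055, -0.2085, 0.0546]), (0.25, [0.
[... 453 characters left out ...]
e': array([-0.69971999, -0.03867378,  0.04297365,  0.71207411]), 'shot': 2}
case [(0.65, [0.5513, 0.094, 0.0895])]
holder [(0.85, [0.5087, -0.1769, 0.056])]
dowel_center [(0.73, [0.4187, -0.2087, 0.1535]), (0.41, [0.5179, -0.1808, 0.1122])]
hole [(0.91, [0.5529, 0.0926, 0.0896])]
drawer_front [(0.67, [0.4761, 0.0819, 0.092])]
dowel_tip [(0.8, [0.4197, -0.2075, 0.15]), (0.65, [0.5139, -0.1804, 0.1096])]
wrist {'vfov': 61.46605527708637, 'cx': 320.7730342241293, 'cy': 199.26370947636752, 'eye': array([ 0.25578688, -0.60317498,  0.38360376]), 'attitude': array([ 0.79064441, -0.11074927,  0.08426191, -0.59625158]), 'shot': 3}
case []
holder []
dowel_center []
hole []
drawer_front []
dowel_tip []
```

View pics/side0.png

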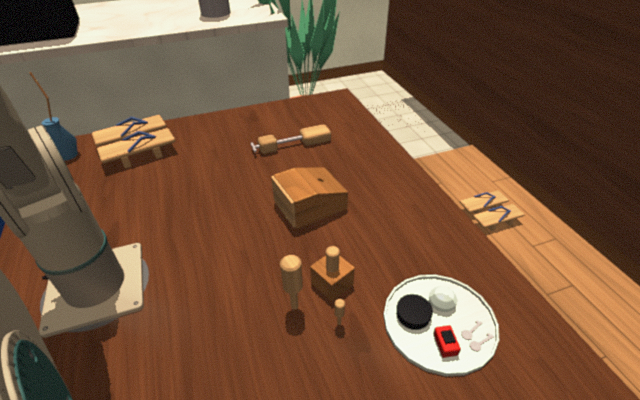

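View pics/top0.png

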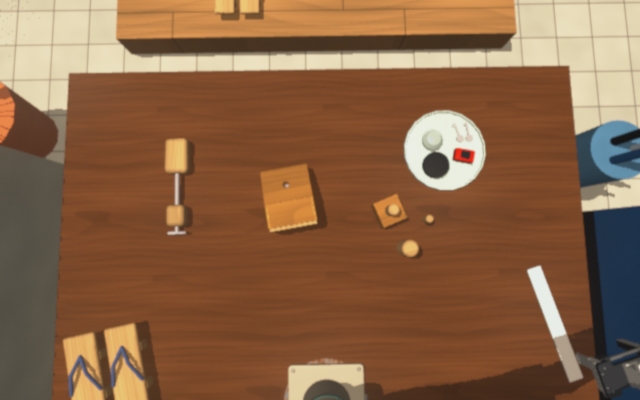

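View pics/wrist0.png

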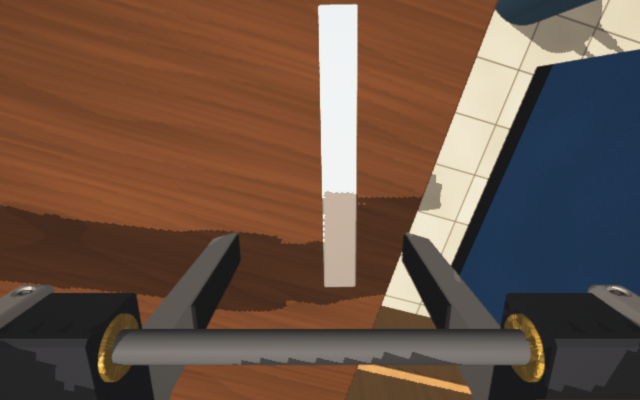

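```bash
cat > h.py <<'E'
import numpy as np, cv2
from scipy.spatial.transform import Rotation as R
def rot(q): return R.from_quat([q[1],q[2],q[3],q[0]]).as_matrix()
def f(c): return c["image"].shape[0]/2/np.tan(np.radians(c["vfov"])/2)
def proj(c,p):
    v=(np.asarray(p,float)-c["eye"])@rot(c["attitude"]); F=f(c)
    return np.stack([c["cx"]+F*v[...,0]/-v[...,2], c["cy"]+F*v[...,1]/v[...,2]],-1)
def ray(c,u,v):
    F=f(c); d=np.array([(u-c["cx"])/F,-(v-c["cy"])/F,-1.]); return c["eye"],rot(c["attitude"])@d
def at_z(c,u,v,z):
    e,d=ray(c,u,v); return e+d*(z-e[2])/d[2]
def crop(c,x0,y0,x1,y1,k,fn): cv2.imwrite(fn,cv2.resize(c["image"][y0:y1,x0:x1],None,fx=k,fy=k,interpolation=cv2.INTER_CUBIC))
E
python3 - <<'E'
from station import env
from h import *
a=env.camera("top");b=env.camera("side")
crop(a,250,150,450,270,4,"pics/t1.png")
crop(b,260,150,380,335,3,"pics/s1.png")
for n,z in [((287,185),.0777),((393,210),.115)]: print(at_z(a,*n,z))
for n,z in [((320,180),.0777),((332,250),.115)]: print(at_z(b,*n,z))
E
```

```text
[0.58843226 0.09550988 0.0777    ]
[ 0.51340261 -0.18197149  0.115     ]
[0.58974909 0.09742276 0.0777    ]
[ 0.51587167 -0.18389347  0.115     ]
```

View pics/t1.png

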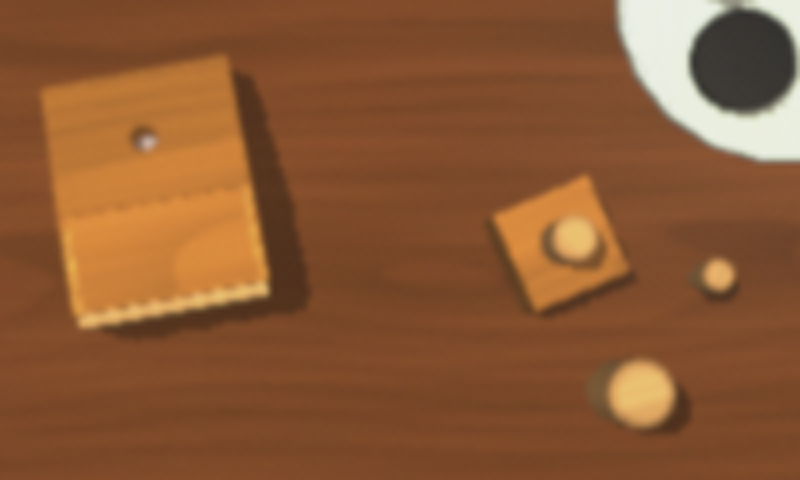

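View pics/s1.png

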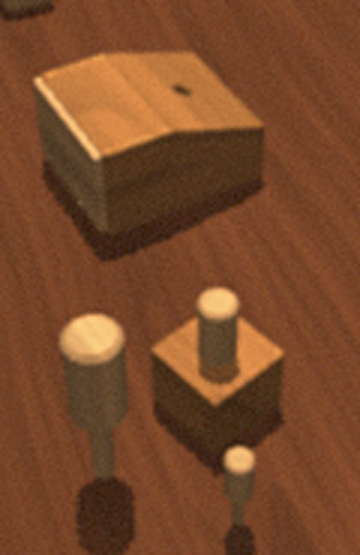

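```bash
cat > fit.py <<'E'
from station import env
from h import *
from scipy.optimize import least_squares
a=env.camera("top");b=env.camera("side")
T=lambda p:(np.array(p,float)+.5)/4-.5+np.array([250,150])
S=lambda p:(np.array(p,float)+.5)/3-.5+np.array([260,150])
def fit(obs,x0):
    def pose(x,l):
        c,s=np.cos(x[2]),np.sin(x[2]);l=np.array(l);return np.array([x[0]+c*l[0]-s*l[1],x[1]+s*l[0]+c*l[1],l[2]])
    def res(x): return np.concatenate([proj(c,pose(x,l))-p for c,p,l in obs])
    r=least_squares(res,x0,loss="soft_l1");print(r.x,np.degrees(r.x[2]));print(res(r.x).reshape(-1,2).round(2));return r.x,pose
# case: local +x towards robot (world -x) ; local y = world -y
h=.06;H=.095
obs=[(a,T((42,88)),(-.08,-.065,h)),(a,T((228,55)),(-.08,.065,h)),(a,T((62,220)),(.015,-.065,H)),(a,T((250,187)),(.015,.065,H)),(a,T((145,139)),(-.0324,0,.0777)),
(b,S((264,127)),(-.08,.065,h)),(b,S((197,52)),(-.08,-.065,h)),(b,S((172,131)),(.015,.065,H)),(b,S((105,52)),(.015,-.065,H)),(b,S((182,90)),(-.0324,0,.0777))]
x,pose=fit(obs,[.55,.09,3.3]);print("hole",pose(x,(-.0324,0,.0777)))
g=.035
obs=[(a,T((490,216)),(g,g,.06)),(a,T((588,176)),(g,-g,.06)),(a,T((632,272)),(-g,-g,.06)),(a,T((540,314)),(-g,g,.06)),
(b,S((152,350)),(-g,g,.06)),(b,S((285,352)),(g,-g,.06)),(b,S((217,404)),(-g,-g,.06)),(a,T((577,239)),(0,0,.115)),(b,S((218,303)),(0,0,.115))]
fit(obs,[.51,-.185,.3])
E
python3 fit.py
```

```text
[0.56024412 0.09357363 3.29670954] 188.88754287616612
[[ 0.08 -0.05]
 [ 0.05  0.24]
 [-1.01 -0.19]
 [ 0.34 -0.32]
 [-0.02 -0.76]
 [ 0.12  0.21]
 [-1.    0.43]
 [-0.34  0.13]
 [-0.24  0.33]
 [ 0.38 -0.11]]
hole [0.59225511 0.09857929 0.0777    ]
[ 0.51604069 -0.18466955  0.40583951] 23.25289085175518
[[ 1.11  0.32]
 [-0.33 -0.12]
 [-0.28 -0.85]
 [-0.46 -0.77]
 [-0.54  0.18]
 [-0.3   0.26]
 [-0.2   0.71]
 [ 0.12 -0.41]
 [-0.13 -0.43]]
```

```bash
cat > d.py <<'E'
import sys
from station import env
from h import *
def target(yaw,tilt):
    # tool x along yaw dir, z down, then tilt about tool y (deg)
    c,s=np.cos(yaw),np.sin(yaw)
    M=np.array([[c,s,0],[s,-c,0],[0,0,-1.]])
    return M@R.from_euler('y',tilt,degrees=True).as_matrix()
def delta(p,M):
    s=env.read_state();Q=rot(s["eef_rot"])
    print("t",s["time_s"],"pos",s["ee_pos"].round(4),"F",s["force"].round(2),"w",round(s["width"],4))
    print("d cm (tool)",(Q.T@(np.array(p)-s["ee_pos"])*100).round(2),"rotvec deg",np.degrees(R.from_matrix(Q.T@M).as_rotvec()).round(2))
if __name__=="__main__":
    a=list(map(float,sys.argv[1:6])); delta(a[:3],target(np.radians(a[3]),a[4]))
E
python3 d.py .516 -.1847 .205 8.9 0
```

```text
t 1.25 pos [ 0.1789 -0.6249  0.2055] F [-0.08  0.03  0.24] w 0.094
d cm (tool) [ 44.52 -33.05   0.05] rotvec deg [ 0.   -0.    7.07]
```

```bash
python3 -m creep '[{"dx":1.5,"dy":-1,"gripper":1},{"dx":3,"dy":-2.2},{"dx":3.7,"dy":-2.8},{"dx":3.7,"dy":-2.8},{"dx":3.7,"dy":-2.8},{"dx":3.7,"dy":-2.8},{"dx":3.7,"dy":-2.8},{"dx":3.7,"dy":-2.8},{"dx":3.7,"dy":-2.8},{"dx":3.7,"dy":-2.8},{"dx":3,"dy":-2},{"dx":1.5,"dy":-1}]'; python3 -m creep '[{"dx":3,"dy":-2},{"dx":1.5,"dy":-1.2,"rz":3},{"rz":4},{}]';python3 d.py .516 -.1847 .205 8.9 0
python3 - <<'E'
from station import env
from h import *
c=env.camera("wrist");cv2.imwrite("pics/w1.png",c["image"])
print(proj(c,[.516,-.1847,.115]),proj(c,[.516,-.1847,.06]))
for t in ["dowel_center","holder"]: print(env.look_for(t,c))
E
```

```text
t 1.25 pos [ 0.1789 -0.6249  0.2055] F [-0.08  0.03  0.24] w 0.094
d cm (tool) [ 44.52 -33.05   0.05] rotvec deg [ 0.   -0.    7.07]
[-383.37888871 -706.46509574] [-206.65262525 -503.47682161]
[]
[]invalid input at $[0]: expected keys dx, dy, dz, rx, ry, rz, gripper
invalid input at $[0]: expected keys dx, dy, dz, rx, ry, rz, gripper
```

View pics/w1.png

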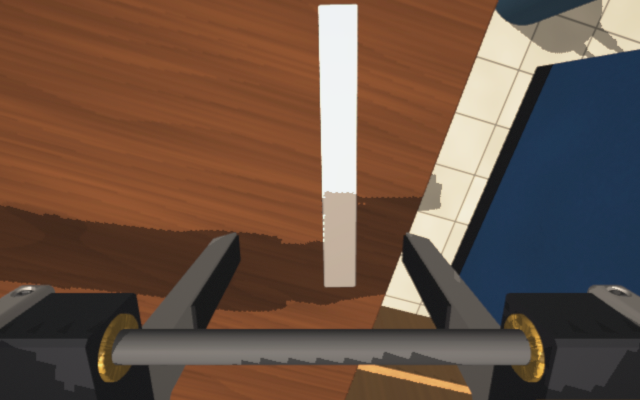

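The move was refused because every row needs all the keys, so the view is unchanged. I'm resending it in full.

```bash
python3 -m creep '[{"dx":1.5,"dy":-1,"dz":0,"rx":0,"ry":0,"rz":0,"gripper":1},{"dx":3,"dy":-2.2,"dz":0,"rx":0,"ry":0,"rz":0,"gripper":1},{"dx":3.7,"dy":-2.8,"dz":0,"rx":0,"ry":0,"rz":0,"gripper":1},{"dx":3.7,"dy":-2.8,"dz":0,"rx":0,"ry":0,"rz":0,"gripper":1},{"dx":3.7,"dy":-2.8,"dz":0,"rx":0,"ry":0,"rz":0,"gripper":1},{"dx":3.7,"dy":-2.8,"dz":0,"rx":0,"ry":0,"rz":0,"gripper":1},{"dx":3.7,"dy":-2.8,"dz":0,"rx":0,"ry":0,"rz":0,"gripper":1},{"dx":3.7,"dy":-2.8,"dz":0,"rx":0,"ry":0,"rz":0,"gripper":1},{"dx":3.7,"dy":-2.8,"dz":0,"rx":0,"ry":0,"rz":0,"gripper":1},{"dx":3.7,"dy":-2.8,"dz":0,"rx":0,"ry":0,"rz":0,"gripper":1},{"dx":3,"dy":-2,"dz":0,"rx":0,"ry":0,"rz":0,"gripper":1},{"dx":1.5,"dy":-1,"dz":0,"rx":0,"ry":0,"rz":0,"gripper":1}]'
python3 d.py .516 -.1847 .205 8.9 0
python3 - <<'E'
from station import env
from h import *
c=env.camera("wrist");cv2.imwrite("pics/w2.png",c["image"])
print(proj(c,[.516,-.1847,.115]),proj(c,[.516,-.1847,.06]))
for t in ["dowel_center","holder"]: print(env.look_for(t,c))
E
```

```text
time_s: 2.6
ee_pos: [0.4738, -0.2383, 0.2057]
eef_rot: [-0.001, 0.99, 0.142, 0.001]
force: [-0.3, 0.1, 0.1]
width: 0.0937
t 2.6 pos [ 0.4738 -0.2383  0.2057] F [-0.28  0.1   0.12] w 0.0937
d cm (tool) [ 5.56 -3.95  0.09] rotvec deg [-0.1  -0.11  7.44]
[270.9552819  135.13501624] [279.400057   129.88191443]
[{'location': [0.4254, -0.2106, 0.152], 'score': 0.74}, {'location': [0.4983, -0.2841, 0.0733], 'score': 0.73}, {'location': [0.5195, -0.1851, 0.1169], 'score': 0.58}]
[{'location': [0.5261, -0.1899, 0.0581], 'score': 0.91}, {'location': [0.6364, -0.3823, 0.0008], 'score': 0.75}, {'location': [0.5183, -0.1857, 0.1117], 'score': 0.64}]
```

View pics/w2.png

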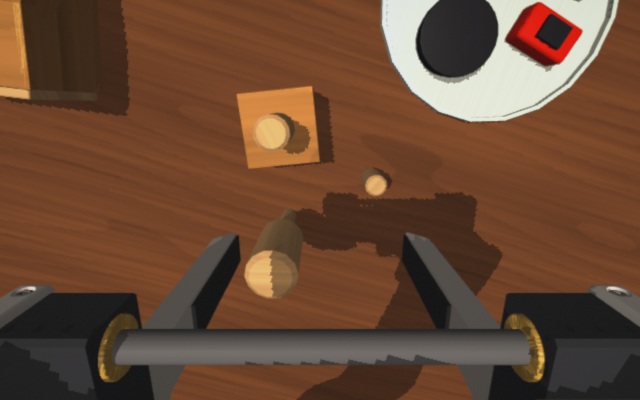

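The middle-sized dowel sits in the holder at (272,132) in the wrist view, within 3 px of my prediction. The large look-alike is at (272,270) and the small one at (376,184). I'm moving over the middle one.

```bash
python3 -m creep '[{"dx":2,"dy":-1.4,"dz":0,"rx":0,"ry":0,"rz":0,"gripper":1},{"dx":2,"dy":-1.4,"dz":0,"rx":0,"ry":0,"rz":0,"gripper":1},{"dx":1.2,"dy":-0.9,"dz":0,"rx":0,"ry":0,"rz":3,"gripper":0.5},{"dx":0,"dy":0,"dz":0,"rx":0,"ry":0,"rz":4,"gripper":0.5},{"dx":0,"dy":0,"dz":0,"rx":0,"ry":0,"rz":0,"gripper":0.5},{"dx":0,"dy":0,"dz":0,"rx":0,"ry":0,"rz":0,"gripper":0.5}]'
python3 d.py .517 -.1847 .0695 8.9 0
```

```text
time_s: 3.35
ee_pos: [0.51, -0.1952, 0.2055]
eef_rot: [0.0, 0.997, 0.078, -0.0]
force: [0.8, 0.4, -0.7]
width: 0.0707
t 3.35 pos [ 0.51   -0.1952  0.2055] F [ 0.85  0.37 -0.66] w 0.0707
d cm (tool) [ 0.87 -0.94 13.6 ] rotvec deg [0.03 0.04 0.03]
```

```bash
python3 -m creep '[{"dx":0.9,"dy":-0.9,"dz":0,"rx":0,"ry":0,"rz":0,"gripper":0.5},{"dx":0,"dy":0,"dz":0,"rx":0,"ry":0,"rz":0,"gripper":0.5},{"dx":0,"dy":0,"dz":0,"rx":0,"ry":0,"rz":0,"gripper":0.5}]'
python3 d.py .517 -.1847 .0695 8.9 0
python3 - <<'E'
from station import env
from h import *
c=env.camera("wrist");cv2.imwrite("pics/w3.png",c["image"])
for z in(.115,.06):print(proj(c,[.517,-.1847,z]))
E
```

```text
time_s: 3.65
ee_pos: [0.5188, -0.1832, 0.2055]
eef_rot: [-0.0, 0.997, 0.079, 0.0]
force: [0.3, -0.3, 0.6]
width: 0.0706
t 3.65 pos [ 0.5188 -0.1832  0.2055] F [ 0.32 -0.29  0.63] w 0.0706
d cm (tool) [-0.2   0.12 13.6 ] rotvec deg [-0.01 -0.01  0.14]
[322.28113787 204.87568258]
[322.11914303 188.69571579]
```

View pics/w3.png

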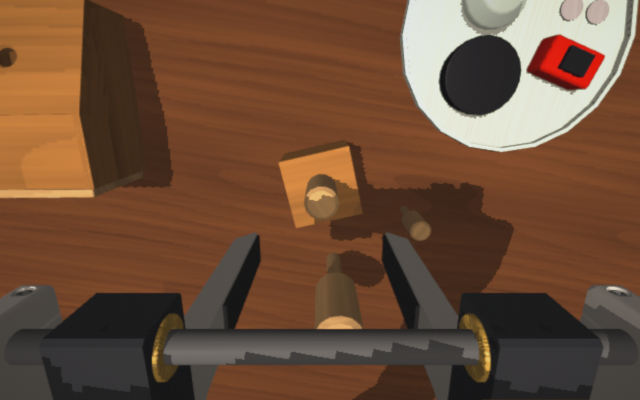

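```bash
python3 -m creep '[{"dx":-0.2,"dy":0.1,"dz":1.5,"rx":0,"ry":0,"rz":0,"gripper":0.5},{"dx":0,"dy":0,"dz":2.5,"rx":0,"ry":0,"rz":0,"gripper":0.5},{"dx":0,"dy":0,"dz":2.5,"rx":0,"ry":0,"rz":0,"gripper":0.5},{"dx":0,"dy":0,"dz":2.5,"rx":0,"ry":0,"rz":0,"gripper":0.5},{"dx":0,"dy":0,"dz":2,"rx":0,"ry":0,"rz":0,"gripper":0.5},{"dx":0,"dy":0,"dz":1.5,"rx":0,"ry":0,"rz":0,"gripper":0.5},{"dx":0,"dy":0,"dz":1,"rx":0,"ry":0,"rz":0,"gripper":0.5},{"dx":0,"dy":0,"dz":0,"rx":0,"ry":0,"rz":0,"gripper":0.5},{"dx":0,"dy":0,"dz":0,"rx":0,"ry":0,"rz":0,"gripper":0.5}]'
python3 d.py .517 -.1847 .0695 8.9 0
python3 - <<'E'
from station import env
from h import *
c=env.camera("wrist");cv2.imwrite("pics/w4.png",c["image"])
print(at_z(c,7,57,.0777))
c=env.camera("side");crop(c,260,200,400,320,5,"pics/s4.png")
E
```

```text
time_s: 4.6
ee_pos: [0.517, -0.1851, 0.0708]
eef_rot: [0.0, 0.997, 0.078, 0.0]
force: [0.2, 0.4, 0.5]
width: 0.0705
t 4.6 pos [ 0.517  -0.1851  0.0708] F [0.2  0.38 0.48] w 0.0705
d cm (tool) [ 0.   -0.04  0.13] rotvec deg [ 0.02 -0.03  0.07]
[ 0.59350377 -0.02298579  0.0777    ]
```

View pics/s4.png

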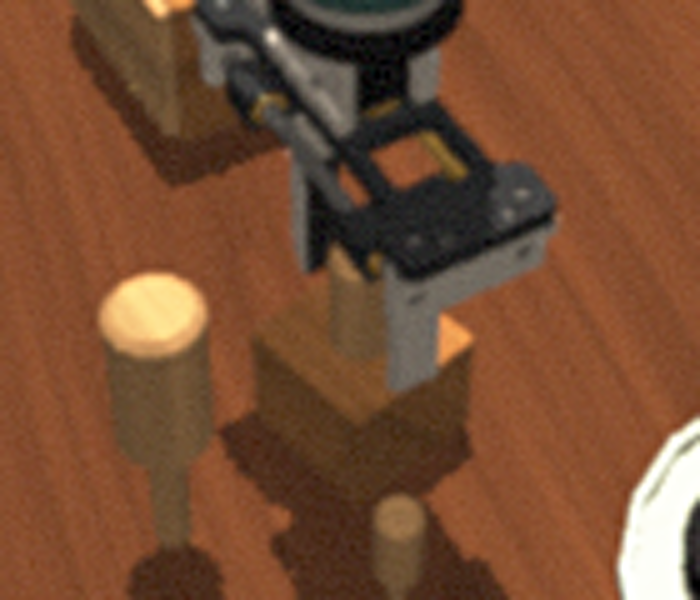

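View pics/w4.png

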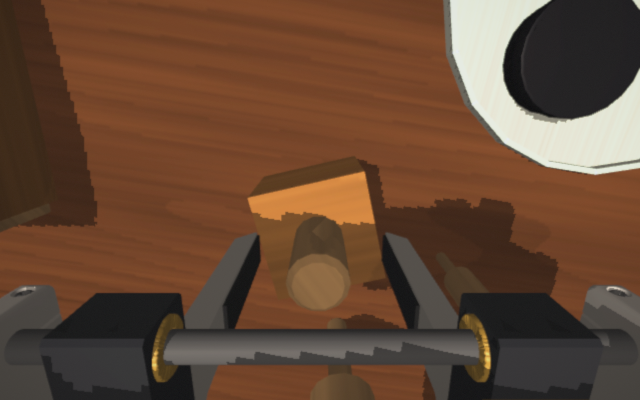

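The handle is centred between the fingers in the wrist view (318,282) and the fingertips are above the block. I'm closing the gripper.

```bash
python3 -m creep '[{"dx":0,"dy":0,"dz":0,"rx":0,"ry":0,"rz":0,"gripper":-1},{"dx":0,"dy":0,"dz":0,"rx":0,"ry":0,"rz":0,"gripper":-1},{"dx":0,"dy":0,"dz":0,"rx":0,"ry":0,"rz":0,"gripper":-1},{"dx":0,"dy":0,"dz":0,"rx":0,"ry":0,"rz":0,"gripper":-1},{"dx":0,"dy":0,"dz":0,"rx":0,"ry":0,"rz":0,"gripper":-1},{"dx":0,"dy":0,"dz":0,"rx":0,"ry":0,"rz":0,"gripper":-1}]'
python3 -m creep '[{"dx":0,"dy":0,"dz":-0.3,"rx":0,"ry":0,"rz":0,"gripper":-1},{"dx":0,"dy":0,"dz":-0.7,"rx":0,"ry":0,"rz":0,"gripper":-1},{"dx":0,"dy":0,"dz":-1.5,"rx":0,"ry":0,"rz":0,"gripper":-1},{"dx":0,"dy":0,"dz":-2,"rx":0,"ry":0,"rz":0,"gripper":-1},{"dx":0,"dy":0,"dz":-2,"rx":0,"ry":0,"rz":0,"gripper":-1},{"dx":0,"dy":0,"dz":-2,"rx":0,"ry":0,"rz":0,"gripper":-1},{"dx":0,"dy":0,"dz":-2,"rx":0,"ry":0,"rz":0,"gripper":-1},{"dx":0,"dy":0,"dz":-1.5,"rx":0,"ry":0,"rz":0,"gripper":-1},{"dx":0,"dy":0,"dz":-0.5,"rx":0,"ry":0,"rz":0,"gripper":-1},{"dx":0,"dy":0,"dz":0,"rx":0,"ry":0,"rz":0,"gripper":-1},{"dx":0,"dy":0,"dz":0,"rx":0,"ry":0,"rz":0,"gripper":-1}]'
python3 d.py .517 -.1847 .19 8.9 0
python3 - <<'E'
from station import env
from h import *
c=env.camera("wrist");cv2.imwrite("pics/w5.png",c["image"])
print(at_z(c,7,57,.0777))
c=env.camera("side");crop(c,260,140,420,320,4,"pics/s5.png")
E
```

```text
time_s: 5.3
ee_pos: [0.5168, -0.1848, 0.0705]
eef_rot: [-0.0, 0.997, 0.078, -0.0]
force: [-0.1, 1.7, 0.3]
width: 0.0292
time_s: 6.4
ee_pos: [0.5163, -0.1847, 0.195]
eef_rot: [-0.0, 0.997, 0.078, -0.0]
force: [0.7, 0.5, 0.3]
width: 0.0294
t 6.4 pos [ 0.5163 -0.1847  0.195 ] F [0.66 0.47 0.29] w 0.0294
d cm (tool) [0.07 0.01 0.5 ] rotvec deg [-0.03  0.05  0.07]
[0.59072551 0.08620066 0.0777    ]
```

View pics/s5.png

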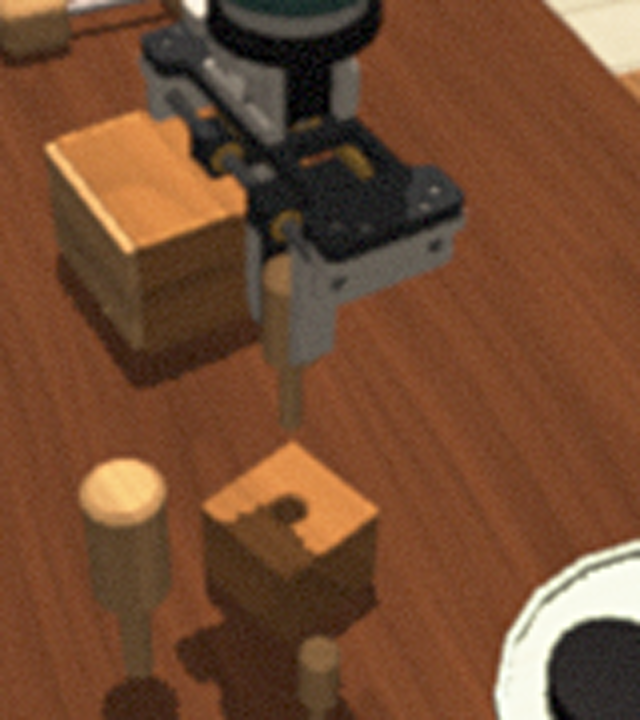

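View pics/w5.png

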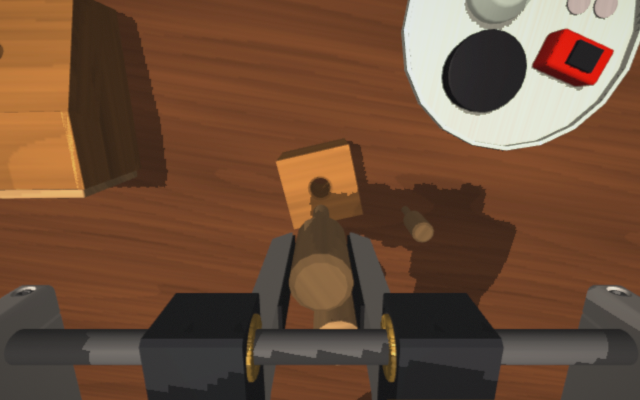

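```bash
python3 - <<'E'
from station import env
from h import *
c=env.camera("wrist");print("holder hole wrist",at_z(c,319.5,187.5,.06))
b=env.camera("side");print("side",at_z(b,*((np.array([290,510])+.5)/4-.5+[260,140]),.06))
crop(b,310,190,350,290,8,"pics/s6.png"); crop(c,250,120,400,340,4,"pics/w6.png") if 0 else None
a=env.camera("top");crop(a,370,180,430,260,8,"pics/t6.png")
s=env.read_state();Q=rot(s["eef_rot"]);
for d in (.0655,.0105,-.0445):
  p=s["ee_pos"]+Q[:,2]*d;print(p,"side crop",(proj(b,p)-[310,190]+.5)*8-.5,"wrist",proj(c,p))
E
```

```text
holder hole wrist [ 0.5176155  -0.18297679  0.06      ]
side [ 0.5159705  -0.18537979  0.06      ]
[ 0.51633996 -0.18474135  0.1293331 ] side crop [182.66842123 448.67641469] wrist [321.01660993 211.67314757]
[ 0.51640474 -0.18476024  0.18433306] side crop [184.47164227 300.26526579] wrist [320.94301082 240.07830017]
[ 0.51646953 -0.18477914  0.23933302] side crop [186.44501089 137.85039868] wrist [320.81760028 288.47977345]
```

View pics/s6.png

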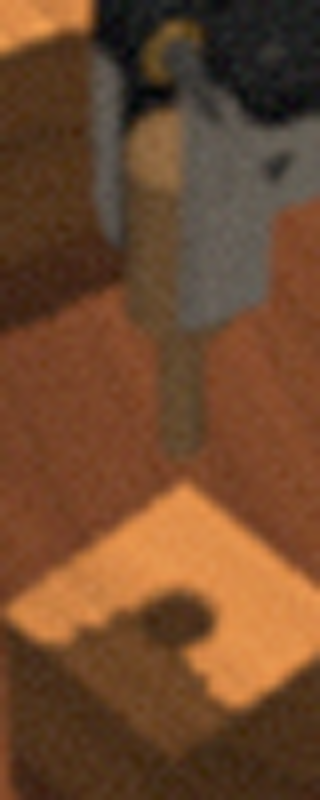

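View pics/t6.png

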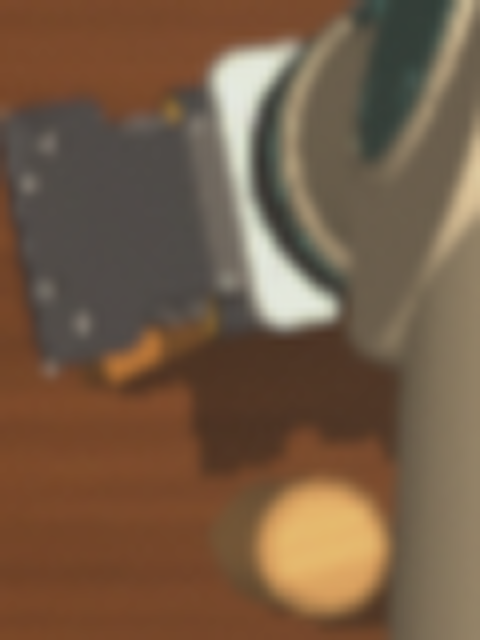

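```bash
python3 - <<'E'
from station import env
from h import *
a=env.camera("top");crop(a,255,155,325,235,8,"pics/t7.png")
b=env.camera("side");crop(b,265,160,355,230,8,"pics/s7.png")
E
```

```text
(no output)
```

View pics/t7.png

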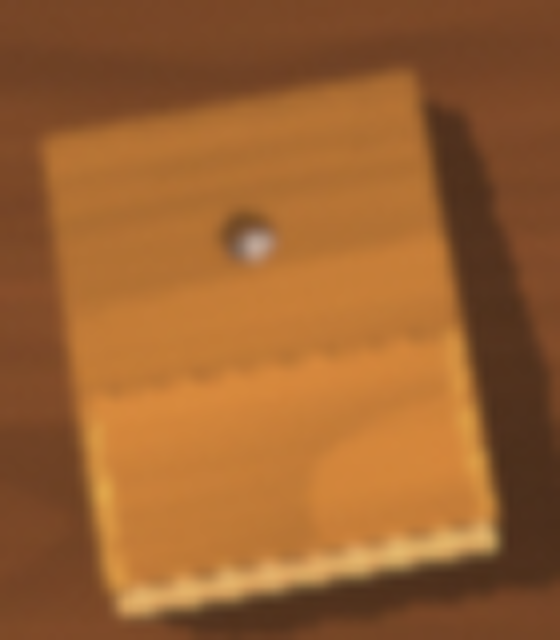

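View pics/s7.png

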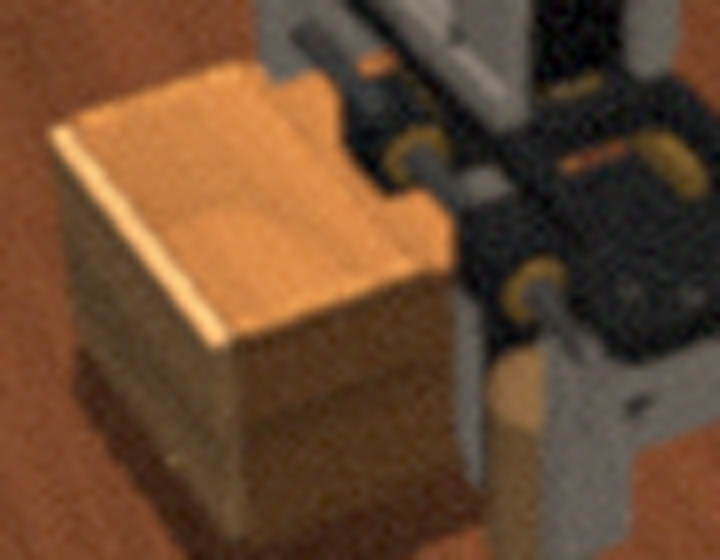

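```bash
python3 - <<'E'
from station import env
from h import *
a=env.camera("top")
print((proj(a,[.59226,.09858,.0777])-[255,155]+.5)*8-.5)
print(at_z(a,*((np.array([248,238])+.5)/8-.5+[255,155]),.0777))
b=env.camera("side")
print(at_z(b,*((np.array([182,90])+.5)/3-.5+[260,150]),.0777))
E
python3 d.py .57 .095 .26 8.9 -20; python3 d.py .5923 .0986 .0777 8.9 -20
```

```text
[250.31514387 232.43075878]
[0.59037402 0.0993802  0.0777    ]
[0.59110588 0.09848913 0.0777    ]
t 6.85 pos [ 0.5167 -0.1848  0.1953] F [ 0.53  0.42 -1.23] w 0.0291
d cm (tool) [  9.63 -26.81  -6.47] rotvec deg [ 1.000e-02 -1.998e+01  8.000e-02]
t 6.85 pos [ 0.5167 -0.1848  0.1953] F [ 0.53  0.42 -1.23] w 0.0291
d cm (tool) [ 11.89 -26.82  11.76] rotvec deg [ 1.000e-02 -1.998e+01  8.000e-02]
```

```bash
python3 d.py .6434 .107 .2234 8.9 -20
```

```text
t 6.85 pos [ 0.5167 -0.1848  0.1953] F [ 0.53  0.42 -1.23] w 0.0291
d cm (tool) [ 17.07 -26.85  -2.81] rotvec deg [ 1.000e-02 -1.998e+01  8.000e-02]
```

```bash
python3 -m creep '[{"dx":0.8,"dy":-1.3,"dz":-1.3,"rx":0,"ry":0,"rz":0,"gripper":-1},{"dx":1.6,"dy":-2.5,"dz":-1.5,"rx":0,"ry":0,"rz":0,"gripper":-1},{"dx":2,"dy":-3.2,"dz":0,"rx":0,"ry":0,"rz":0,"gripper":-1},{"dx":2,"dy":-3.2,"dz":0,"rx":0,"ry":0,"rz":0,"gripper":-1},{"dx":2,"dy":-3.2,"dz":0,"rx":0,"ry":0,"rz":0,"gripper":-1},{"dx":2,"dy":-3.2,"dz":0,"rx":0,"ry":0,"rz":0,"gripper":-1},{"dx":2,"dy":-3.2,"dz":0,"rx":0,"ry":0,"rz":0,"gripper":-1},{"dx":2,"dy":-3.2,"dz":0,"rx":0,"ry":0,"rz":0,"gripper":-1},{"dx":1.5,"dy":-2.4,"dz":0,"rx":0,"ry":0,"rz":0,"gripper":-1},{"dx":1,"dy":-1.4,"dz":0,"rx":0,"ry":0,"rz":0,"gripper":-1}]'
python3 -m creep '[{"dx":0,"dy":0,"dz":0,"rx":0,"ry":-2,"rz":0,"gripper":-1},{"dx":0,"dy":0,"dz":0,"rx":0,"ry":-4,"rz":0,"gripper":-1},{"dx":0,"dy":0,"dz":0,"rx":0,"ry":-5,"rz":0,"gripper":-1},{"dx":0,"dy":0,"dz":0,"rx":0,"ry":-5,"rz":0,"gripper":-1},{"dx":0,"dy":0,"dz":0,"rx":0,"ry":-3,"rz":0,"gripper":-1},{"dx":0,"dy":0,"dz":0,"rx":0,"ry":-1,"rz":0,"gripper":-1},{"dx":0,"dy":0,"dz":0,"rx":0,"ry":0,"rz":0,"gripper":-1},{"dx":0,"dy":0,"dz":0,"rx":0,"ry":0,"rz":0,"gripper":-1}]'
python3 d.py .6434 .107 .2234 8.9 -20
```

```text
time_s: 7.85
ee_pos: [0.6422, 0.11, 0.2231]
eef_rot: [-0.001, 0.997, 0.08, -0.0]
force: [0.1, -0.0, -1.5]
width: 0.0298
time_s: 8.65
ee_pos: [0.6417, 0.1061, 0.2237]
eef_rot: [0.014, 0.982, 0.077, -0.173]
force: [0.3, -0.6, -0.2]
width: 0.0295
t 8.65 pos [0.6417 0.1061 0.2237] F [ 0.3  -0.58 -0.17] w 0.0295
d cm (tool) [ 0.18 -0.06 -0.03] rotvec deg [ 0.03 -0.04  0.06]
```

Now down the axis to 15 mm standoff (TCP at hole − n·0.0805), then a visual check.

```bash
python3 -m creep '[{"dx":0.2,"dy":0,"dz":0.8,"rx":0,"ry":0,"rz":0,"gripper":-1},{"dx":0,"dy":0,"dz":1.5,"rx":0,"ry":0,"rz":0,"gripper":-1},{"dx":0,"dy":0,"dz":1.5,"rx":0,"ry":0,"rz":0,"gripper":-1},{"dx":0,"dy":0,"dz":1.5,"rx":0,"ry":0,"rz":0,"gripper":-1},{"dx":0,"dy":0,"dz":1.2,"rx":0,"ry":0,"rz":0,"gripper":-1},{"dx":0,"dy":0,"dz":0.8,"rx":0,"ry":0,"rz":0,"gripper":-1},{"dx":0,"dy":0,"dz":0,"rx":0,"ry":0,"rz":0,"gripper":-1},{"dx":0,"dy":0,"dz":0,"rx":0,"ry":0,"rz":0,"gripper":-1}]'
cat > chk.py <<'E'
import sys
from station import env
from d import *
hole=np.array([.591,.0988,.0777]);M=target(np.radians(8.9),-20)
i=sys.argv[1]
delta(hole-M[:,2]*.0655,M)
s=env.read_state();Q=rot(s["eef_rot"]);tip=s["ee_pos"]+Q[:,2]*.0655
print("tip rel hole, tool cm",((tip-hole)@M*100).round(2))
for n in ("side","wrist"):
    c=env.camera(n)
    u=proj(c,hole);x,y=(int(v) for v in u);x0=max(0,x-50);y0=max(0,y-40);crop(c,x0,y0,x0+100,y0+70,8,f"pics/{n}_{i}.png")
    F=lambda p:((proj(c,p)-[x0,y0]+.5)*8-.5).round(0)
    print(n,"hole",F(hole),"tip",F(tip),"shoulder",F(tip-Q[:,2]*.055))
    if n=="wrist": cv2.imwrite(f"pics/wristfull_{i}.png",c["image"])
E
python3 chk.py 1
```

```text
time_s: 9.45
ee_pos: [0.6195, 0.1027, 0.1546]
eef_rot: [0.014, 0.982, 0.077, -0.173]
force: [-0.6, 0.6, -0.7]
width: 0.0293
t 9.45 pos [0.6195 0.1027 0.1546] F [-0.58  0.64 -0.68] w 0.0293
d cm (tool) [-0.07 -0.06  1.66] rotvec deg [ 0.03 -0.06  0.07]
tip rel hole, tool cm [ 0.08  0.06 -1.66]
side hole [406. 328.] tip [422. 288.] shoulder [470. 147.]
wrist hole [404. 325.] tip [410. 369.] shoulder [409. 597.]
```

View pics/side_1.png

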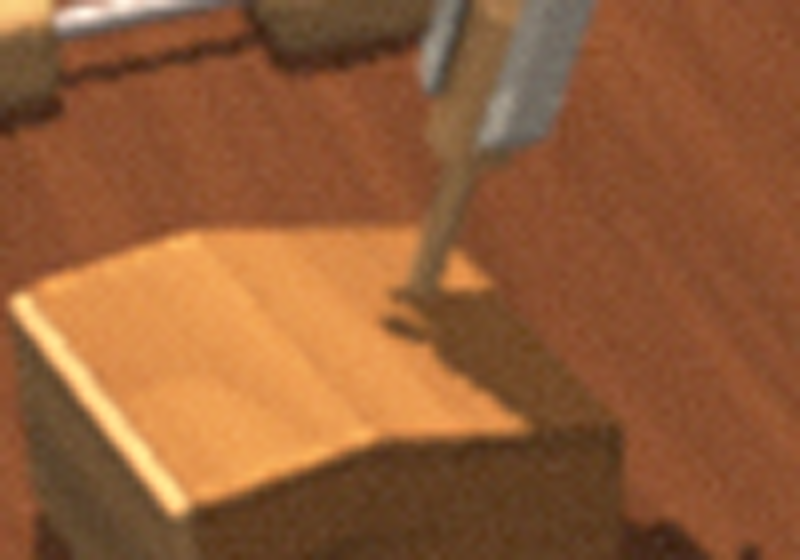

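View pics/wristfull_1.png

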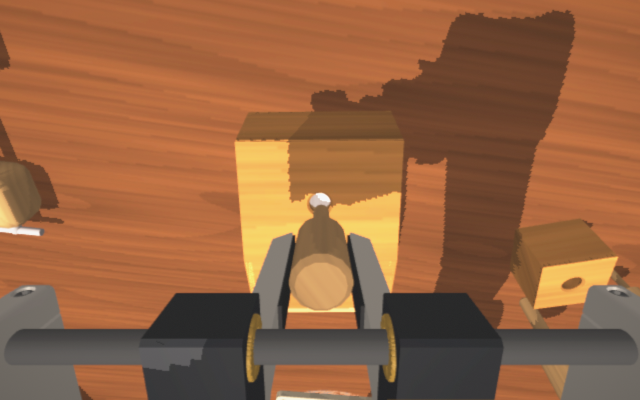

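View pics/wrist_1.png

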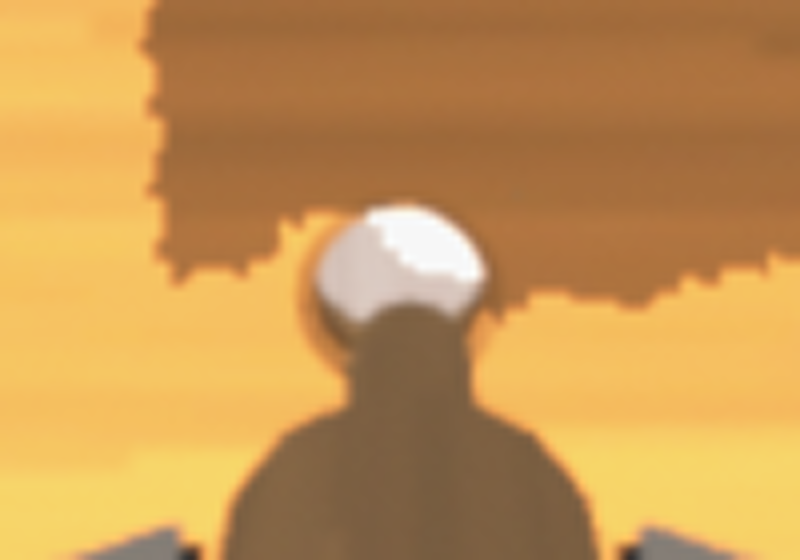

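```bash
python3 -m creep '[{"dx":-0.04,"dy":-0.08,"dz":0.2,"rx":0,"ry":0,"rz":0,"gripper":-1},{"dx":0,"dy":0,"dz":0.3,"rx":0,"ry":0,"rz":0,"gripper":-1},{"dx":0,"dy":0,"dz":0.3,"rx":0,"ry":0,"rz":0,"gripper":-1},{"dx":0,"dy":0,"dz":0.2,"rx":0,"ry":0,"rz":0,"gripper":-1},{"dx":0,"dy":0,"dz":0.1,"rx":0,"ry":0,"rz":0,"gripper":-1},{"dx":0,"dy":0,"dz":0.1,"rx":0,"ry":0,"rz":0,"gripper":-1},{"dx":0,"dy":0,"dz":0.1,"rx":0,"ry":0,"rz":0,"gripper":-1},{"dx":0,"dy":0,"dz":0.1,"rx":0,"ry":0,"rz":0,"gripper":-1},{"dx":0,"dy":0,"dz":0,"rx":0,"ry":0,"rz":0,"gripper":-1}]'
python3 chk.py 2
```

```text
time_s: 10.45
ee_pos: [0.6138, 0.1026, 0.1411]
eef_rot: [0.014, 0.982, 0.077, -0.173]
force: [0.3, -0.2, -0.5]
width: 0.0297
t 10.45 pos [0.6138 0.1026 0.1411] F [ 0.32 -0.22 -0.48] w 0.0297
d cm (tool) [-0.    0.02  0.2 ] rotvec deg [0.03 0.01 0.07]
tip rel hole, tool cm [ 0.   -0.02 -0.2 ]
side hole [406. 328.] tip [407. 323.] shoulder [454. 184.]
wrist hole [411. 330.] tip [409. 336.] shoulder [408. 564.]
```

View pics/side_2.png

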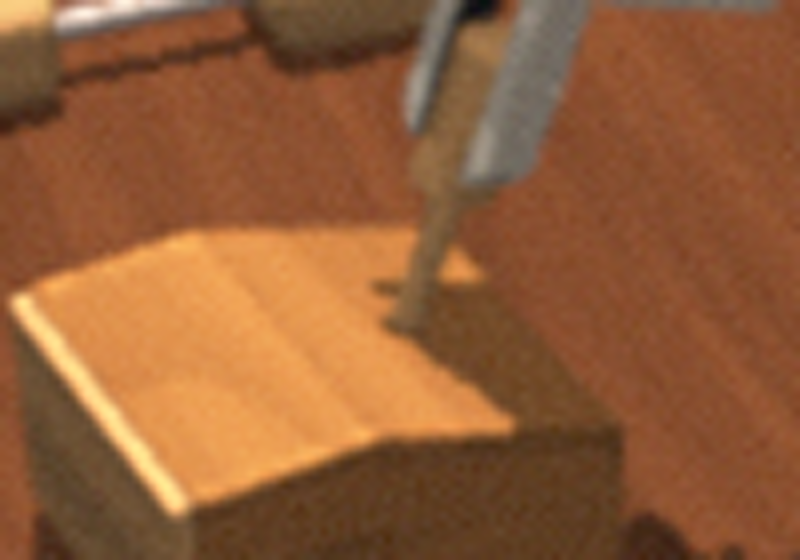

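View pics/wrist_2.png

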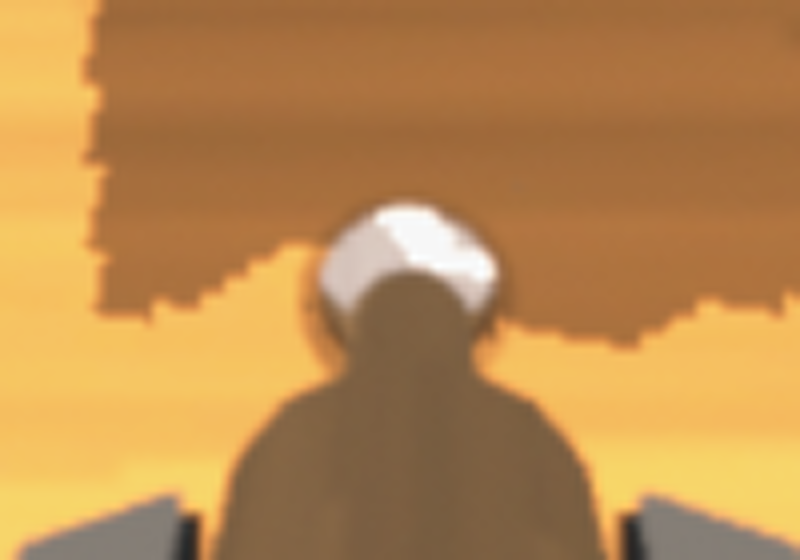

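```bash
python3 -m creep '[{"dx":0.08,"dy":0,"dz":0.1,"rx":0,"ry":0,"rz":0,"gripper":-1},{"dx":0,"dy":0,"dz":0.1,"rx":0,"ry":0,"rz":0,"gripper":-1},{"dx":0,"dy":0,"dz":0.1,"rx":0,"ry":0,"rz":0,"gripper":-1},{"dx":0,"dy":0,"dz":0.1,"rx":0,"ry":0,"rz":0,"gripper":-1},{"dx":0,"dy":0,"dz":0.1,"rx":0,"ry":0,"rz":0,"gripper":-1},{"dx":0,"dy":0,"dz":0,"rx":0,"ry":0,"rz":0,"gripper":-1}]'
python3 chk.py 3
```

```text
time_s: 11.15
ee_pos: [0.6128, 0.1025, 0.1361]
eef_rot: [0.014, 0.982, 0.077, -0.173]
force: [-0.2, 0.1, 0.2]
width: 0.0298
t 11.15 pos [0.6128 0.1025 0.1361] F [-0.19  0.1   0.18] w 0.0298
d cm (tool) [-0.08  0.02 -0.31] rotvec deg [0.02 0.01 0.07]
tip rel hole, tool cm [ 0.08 -0.02  0.31]
side hole [406. 328.] tip [405. 336.] shoulder [452. 197.]
wrist hole [411. 330.] tip [409. 312.] shoulder [408. 540.]
```

View pics/wrist_3.png

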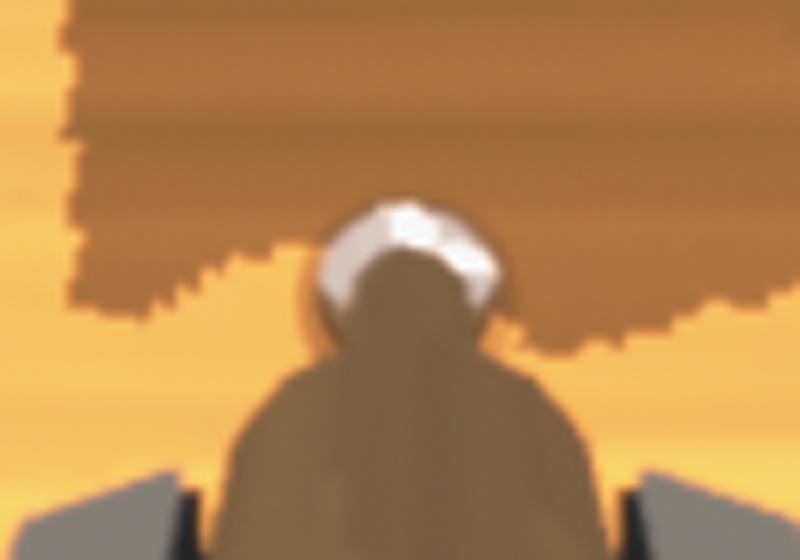

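```bash
python3 -m creep '[{"dx":0.07,"dy":0,"dz":0.1,"rx":0,"ry":0,"rz":0,"gripper":-1},{"dx":0,"dy":0,"dz":0.1,"rx":0,"ry":0,"rz":0,"gripper":-1},{"dx":0,"dy":0,"dz":0.1,"rx":0,"ry":0,"rz":0,"gripper":-1},{"dx":0,"dy":0,"dz":0.1,"rx":0,"ry":0,"rz":0,"gripper":-1},{"dx":0,"dy":0,"dz":0.1,"rx":0,"ry":0,"rz":0,"gripper":-1},{"dx":0,"dy":0,"dz":0.1,"rx":0,"ry":0,"rz":0,"gripper":-1},{"dx":0,"dy":0,"dz":0,"rx":0,"ry":0,"rz":0,"gripper":-1}]'
python3 chk.py 4
```

```text
time_s: 11.95
ee_pos: [0.6114, 0.1022, 0.1302]
eef_rot: [0.014, 0.982, 0.077, -0.173]
force: [0.4, -0.5, 0.8]
width: 0.0294
t 11.95 pos [0.6114 0.1022 0.1302] F [ 0.41 -0.47  0.78] w 0.0294
d cm (tool) [-0.15  0.02 -0.91] rotvec deg [0.02 0.01 0.07]
tip rel hole, tool cm [ 0.15 -0.02  0.91]
side hole [406. 328.] tip [401. 350.] shoulder [448. 212.]
wrist hole [411. 326.] tip [410. 280.] shoulder [409. 508.]
```

View pics/wrist_4.png

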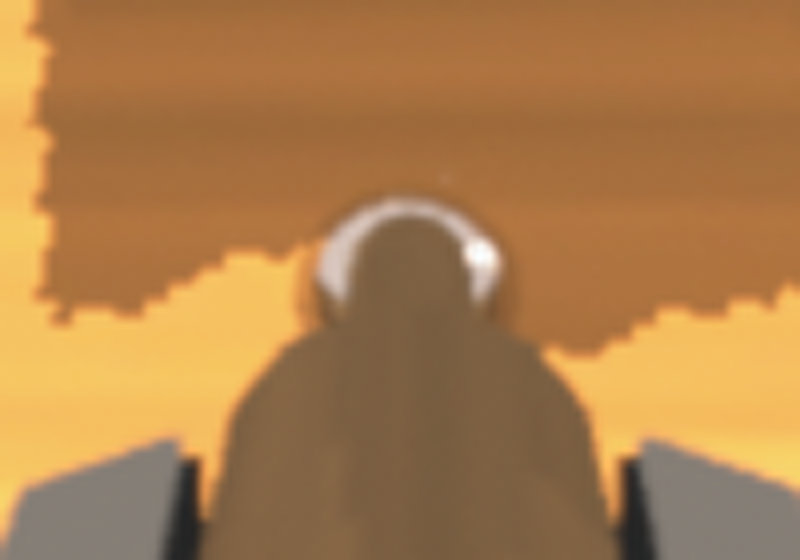

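View pics/side_4.png

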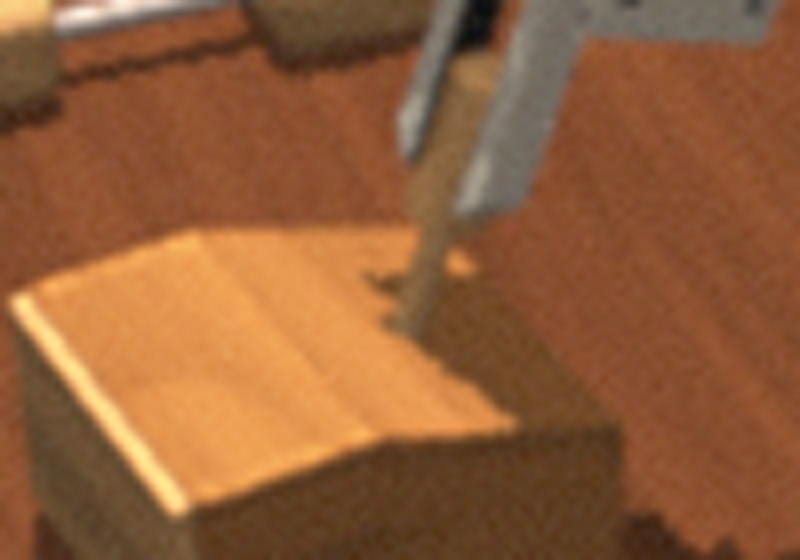

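```bash
python3 -m creep '[{"dx":0,"dy":0,"dz":0.1,"rx":0,"ry":0,"rz":0,"gripper":-1},{"dx":0,"dy":0,"dz":0.1,"rx":0,"ry":0,"rz":0,"gripper":-1},{"dx":0,"dy":0,"dz":0.1,"rx":0,"ry":0,"rz":0,"gripper":-1},{"dx":0,"dy":0,"dz":0.1,"rx":0,"ry":0,"rz":0,"gripper":-1}]'
python3 -m creep '[{"dx":0,"dy":0,"dz":0.1,"rx":0,"ry":0,"rz":0,"gripper":-1},{"dx":0,"dy":0,"dz":0.1,"rx":0,"ry":0,"rz":0,"gripper":-1}]'
```

```text
time_s: 12.45
ee_pos: [0.6101, 0.102, 0.1265]
eef_rot: [0.014, 0.982, 0.077, -0.173]
force: [0.5, 0.0, -0.3]
width: 0.0293
time_s: 12.65
ee_pos: [0.6095, 0.1019, 0.1246]
eef_rot: [0.014, 0.982, 0.077, -0.173]
force: [0.1, -0.2, 0.0]
width: 0.0297
```

```bash
python3 -m creep '[{"dx":0,"dy":0,"dz":0.1,"rx":0,"ry":0,"rz":0,"gripper":-1},{"dx":0,"dy":0,"dz":0.1,"rx":0,"ry":0,"rz":0,"gripper":-1},{"dx":0,"dy":0,"dz":0.1,"rx":0,"ry":0,"rz":0,"gripper":-1}]'
```

```text
time_s: 12.95
ee_pos: [0.6085, 0.1017, 0.1218]
eef_rot: [0.014, 0.982, 0.077, -0.173]
force: [-0.9, 0.2, -1.1]
width: 0.0292
```

```bash
python3 -m creep '[{"dx":0,"dy":0,"dz":0.1,"rx":0,"ry":0,"rz":0,"gripper":-1},{"dx":0,"dy":0,"dz":0.1,"rx":0,"ry":0,"rz":0,"gripper":-1},{"dx":0,"dy":0,"dz":0.1,"rx":0,"ry":0,"rz":0,"gripper":-1}]'
```

```text
time_s: 13.25
ee_pos: [0.6075, 0.1016, 0.119]
eef_rot: [0.014, 0.982, 0.077, -0.173]
force: [-0.7, 0.8, -0.4]
width: 0.0293
```

```bash
python3 -m creep '[{"dx":0,"dy":0,"dz":0.1,"rx":0,"ry":0,"rz":0,"gripper":-1},{"dx":0,"dy":0,"dz":0.1,"rx":0,"ry":0,"rz":0,"gripper":-1},{"dx":0,"dy":0,"dz":0.1,"rx":0,"ry":0,"rz":0,"gripper":-1}]'
```

```text
time_s: 13.55
ee_pos: [0.6072, 0.1015, 0.1176]
eef_rot: [0.013, 0.982, 0.077, -0.172]
force: [1.1, 0.1, 7.5]
width: 0.0296
```

```bash
python3 -m creep '[{"dx":0,"dy":0,"dz":0.1,"rx":0,"ry":0,"rz":0,"gripper":-1},{"dx":0,"dy":0,"dz":0.1,"rx":0,"ry":0,"rz":0,"gripper":-1}]'
```

```text
time_s: 13.75
ee_pos: [0.6067, 0.1015, 0.1161]
eef_rot: [0.013, 0.982, 0.077, -0.172]
force: [1.6, 0.9, 8.4]
width: 0.0296
```

```bash
python3 -m creep '[{"dx":0,"dy":0,"dz":0.1,"rx":0,"ry":0,"rz":0,"gripper":-1},{"dx":0,"dy":0,"dz":0.1,"rx":0,"ry":0,"rz":0,"gripper":-1}]'; python3 chk.py 5
```

```text
time_s: 13.95
ee_pos: [0.6062, 0.1014, 0.1145]
eef_rot: [0.013, 0.982, 0.077, -0.172]
force: [0.7, -0.2, 10.2]
width: 0.0296
t 13.95 pos [0.6062 0.1014 0.1145] F [ 0.69 -0.16 10.17] w 0.0296
d cm (tool) [-0.18  0.02 -2.57] rotvec deg [ 0.02 -0.14  0.07]
tip rel hole, tool cm [ 0.2  -0.02  2.57]
side hole [406. 328.] tip [389. 391.] shoulder [435. 255.]
wrist hole [411. 331.] tip [410. 216.] shoulder [409. 444.]
```

View pics/side_5.png

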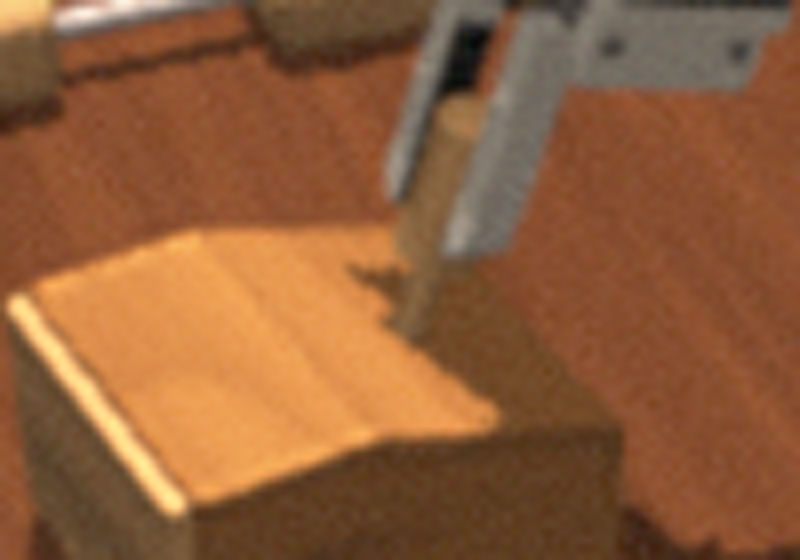

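```bash
python3 -m creep '[{"dx":0,"dy":0,"dz":0,"rx":0,"ry":0,"rz":0,"gripper":-1},{"dx":0,"dy":0,"dz":0.1,"rx":0,"ry":0,"rz":0,"gripper":-1},{"dx":0,"dy":0,"dz":0,"rx":0,"ry":0,"rz":0,"gripper":-1},{"dx":0,"dy":0,"dz":0,"rx":0,"ry":0,"rz":0,"gripper":-1}]'; python3 chk.py 6
```

```text
time_s: 14.45
ee_pos: [0.6058, 0.1013, 0.1134]
eef_rot: [0.013, 0.982, 0.077, -0.172]
force: [0.7, 0.3, 8.6]
width: 0.0296
t 14.45 pos [0.6058 0.1013 0.1134] F [0.66 0.28 8.58] w 0.0296
d cm (tool) [-0.18  0.02 -2.68] rotvec deg [ 0.02 -0.14  0.07]
tip rel hole, tool cm [ 0.2  -0.02  2.68]
side hole [406. 328.] tip [388. 393.] shoulder [434. 257.]
wrist hole [411. 327.] tip [410. 207.] shoulder [409. 436.]
```

View pics/side_6.png

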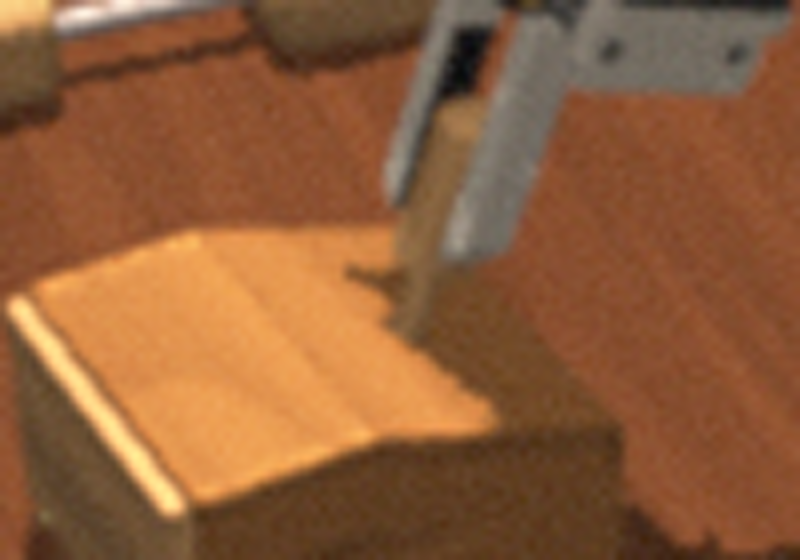

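```bash
python3 -m creep '[{"dx":0,"dy":0,"dz":0.05,"rx":0,"ry":0,"rz":0,"gripper":-1},{"dx":0,"dy":0,"dz":0.05,"rx":0,"ry":0,"rz":0,"gripper":-1},{"dx":0,"dy":0,"dz":0,"rx":0,"ry":0,"rz":0,"gripper":-1},{"dx":0,"dy":0,"dz":0,"rx":0,"ry":0,"rz":0,"gripper":-1},{"dx":0,"dy":0,"dz":0,"rx":0,"ry":0,"rz":0,"gripper":-1},{"dx":0,"dy":0,"dz":0,"rx":0,"ry":0,"rz":0,"gripper":-1}]'; python3 chk.py 7
```

```text
time_s: 15.15
ee_pos: [0.6055, 0.1012, 0.1125]
eef_rot: [0.013, 0.982, 0.077, -0.172]
force: [1.1, -0.3, 8.0]
width: 0.0296
t 15.15 pos [0.6055 0.1012 0.1125] F [ 1.1  -0.35  8.01] w 0.0296
d cm (tool) [-0.18  0.02 -2.78] rotvec deg [ 0.02 -0.14  0.06]
tip rel hole, tool cm [ 0.21 -0.01  2.78]
side hole [406. 328.] tip [387. 396.] shoulder [433. 260.]
wrist hole [411. 324.] tip [410. 199.] shoulder [409. 428.]
```

View pics/side_7.png

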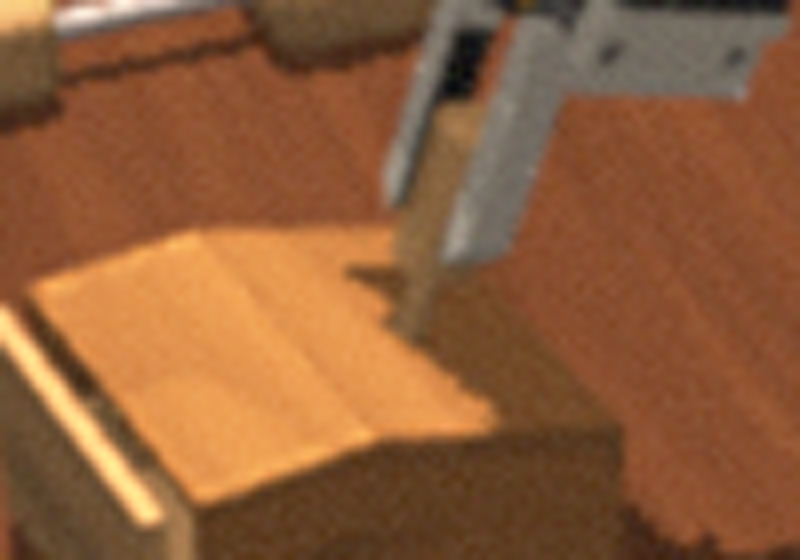

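The drawer front is pulling away at (100,420) in the crop. I'm holding the catch in.

```bash
for i in 1 2 3; do python3 -m creep '[{"dx":0,"dy":0,"dz":0,"rx":0,"ry":0,"rz":0,"gripper":-1},{"dx":0,"dy":0,"dz":0,"rx":0,"ry":0,"rz":0,"gripper":-1},{"dx":0,"dy":0,"dz":0,"rx":0,"ry":0,"rz":0,"gripper":-1},{"dx":0,"dy":0,"dz":0,"rx":0,"ry":0,"rz":0,"gripper":-1},{"dx":0,"dy":0,"dz":0,"rx":0,"ry":0,"rz":0,"gripper":-1},{"dx":0,"dy":0,"dz":0,"rx":0,"ry":0,"rz":0,"gripper":-1},{"dx":0,"dy":0,"dz":0,"rx":0,"ry":0,"rz":0,"gripper":-1},{"dx":0,"dy":0,"dz":0,"rx":0,"ry":0,"rz":0,"gripper":-1},{"dx":0,"dy":0,"dz":0,"rx":0,"ry":0,"rz":0,"gripper":-1},{"dx":0,"dy":0,"dz":0,"rx":0,"ry":0,"rz":0,"gripper":-1}]' | grep -E 'time|force'; done
python3 - <<'E'
from station import env
from h import *
crop(env.camera("side"),220,140,380,270,5,"pics/s8.png")
E
```

```text
time_s: 16.25
force: [1.2, -0.7, 8.3]
time_s: 17.25
force: [1.4, -0.6, 8.4]
time_s: 18.25
force: [1.5, -0.0, 8.5]
```

View pics/s8.png

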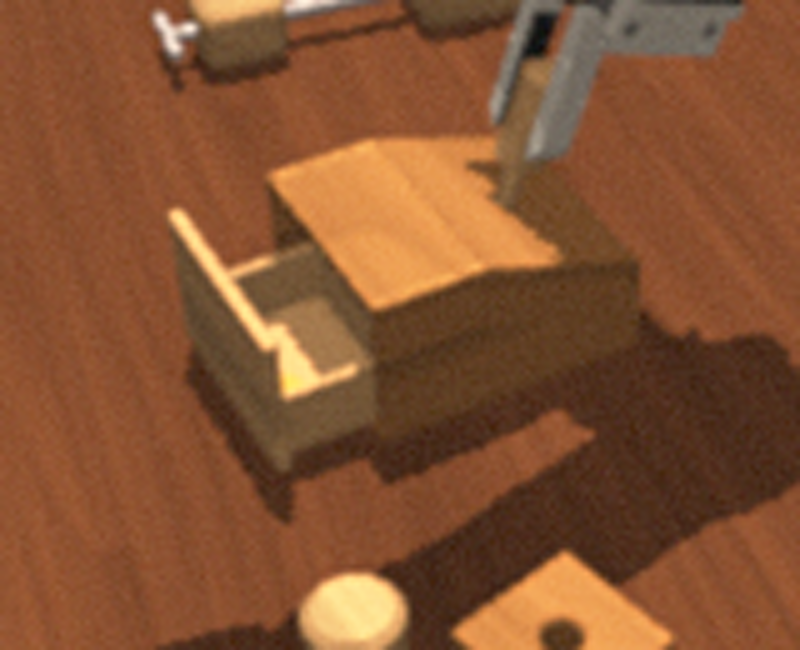

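The drawer is well out, so I'm retracting along the hole axis.

```bash
python3 -m creep '[{"dx":0,"dy":0,"dz":-0.3,"rx":0,"ry":0,"rz":0,"gripper":-1},{"dx":0,"dy":0,"dz":-0.5,"rx":0,"ry":0,"rz":0,"gripper":-1},{"dx":0,"dy":0,"dz":-0.8,"rx":0,"ry":0,"rz":0,"gripper":-1},{"dx":0,"dy":0,"dz":-1,"rx":0,"ry":0,"rz":0,"gripper":-1},{"dx":0,"dy":0,"dz":-1,"rx":0,"ry":0,"rz":0,"gripper":-1},{"dx":0,"dy":0,"dz":-1.5,"rx":0,"ry":0,"rz":0,"gripper":-1},{"dx":0,"dy":0,"dz":-2,"rx":0,"ry":0,"rz":0,"gripper":-1},{"dx":0,"dy":0,"dz":-2,"rx":0,"ry":0,"rz":0,"gripper":-1},{"dx":0,"dy":0,"dz":-1.5,"rx":0,"ry":0,"rz":0,"gripper":-1},{"dx":0,"dy":0,"dz":-0.5,"rx":0,"ry":0,"rz":0,"gripper":-1}]'
python3 -m creep '[{"dx":0,"dy":0,"dz":0,"rx":0,"ry":2,"rz":0,"gripper":-1},{"dx":0,"dy":0,"dz":0,"rx":0,"ry":4,"rz":0,"gripper":-1},{"dx":0,"dy":0,"dz":0,"rx":0,"ry":5,"rz":0,"gripper":-1},{"dx":0,"dy":0,"dz":0,"rx":0,"ry":5,"rz":0,"gripper":-1},{"dx":0,"dy":0,"dz":0,"rx":0,"ry":3,"rz":0,"gripper":-1},{"dx":0,"dy":0,"dz":0,"rx":0,"ry":1,"rz":0,"gripper":-1},{"dx":0,"dy":0,"dz":0,"rx":0,"ry":0,"rz":0,"gripper":-1},{"dx":0,"dy":0,"dz":0,"rx":0,"ry":0,"rz":0,"gripper":-1}]'
python3 d.py .5165 -.1848 .195 8.9 0
```

```text
time_s: 19.3
ee_pos: [0.6434, 0.1073, 0.2169]
eef_rot: [0.013, 0.982, 0.077, -0.171]
force: [0.1, 0.4, -1.0]
width: 0.0295
time_s: 20.1
ee_pos: [0.6423, 0.1071, 0.2147]
eef_rot: [0.0, 0.997, 0.078, -0.0]
force: [0.5, 0.2, -0.9]
width: 0.0297
t 20.1 pos [0.6423 0.1071 0.2147] F [ 0.51  0.25 -0.85] w 0.0297
d cm (tool) [-16.98  26.87   1.98] rotvec deg [-0.    0.04  0.07]
```

```bash
python3 -m creep '[{"dx":-0.8,"dy":1.3,"dz":0,"rx":0,"ry":0,"rz":0,"gripper":-1},{"dx":-1.6,"dy":2.5,"dz":0,"rx":0,"ry":0,"rz":0,"gripper":-1},{"dx":-2,"dy":3.2,"dz":0,"rx":0,"ry":0,"rz":0,"gripper":-1},{"dx":-2,"dy":3.2,"dz":0,"rx":0,"ry":0,"rz":0,"gripper":-1},{"dx":-2,"dy":3.2,"dz":0,"rx":0,"ry":0,"rz":0,"gripper":-1},{"dx":-2,"dy":3.2,"dz":0,"rx":0,"ry":0,"rz":0,"gripper":-1},{"dx":-2,"dy":3.2,"dz":0,"rx":0,"ry":0,"rz":0,"gripper":-1},{"dx":-2,"dy":3.2,"dz":0.5,"rx":0,"ry":0,"rz":0,"gripper":-1},{"dx":-1.6,"dy":2.5,"dz":1,"rx":0,"ry":0,"rz":0,"gripper":-1},{"dx":-1,"dy":1.4,"dz":0.5,"rx":0,"ry":0,"rz":0,"gripper":-1},{"dx":0,"dy":0,"dz":0,"rx":0,"ry":0,"rz":0,"gripper":-1},{"dx":0,"dy":0,"dz":0,"rx":0,"ry":0,"rz":0,"gripper":-1}]'
python3 d.py .5165 -.1848 .1335 8.9 0
```

```text
time_s: 21.3
ee_pos: [0.5162, -0.1852, 0.1948]
eef_rot: [-0.0, 0.997, 0.078, -0.0]
force: [-0.4, 0.9, -0.7]
width: 0.0297
t 21.3 pos [ 0.5162 -0.1852  0.1948] F [-0.39  0.95 -0.67] w 0.0297
d cm (tool) [ 0.04 -0.03  6.13] rotvec deg [-0.03 -0.    0.02]
```

```bash
python3 -m creep '[{"dx":0.04,"dy":-0.03,"dz":1,"rx":0,"ry":0,"rz":0,"gripper":-1},{"dx":0,"dy":0,"dz":1.5,"rx":0,"ry":0,"rz":0,"gripper":-1},{"dx":0,"dy":0,"dz":1.5,"rx":0,"ry":0,"rz":0,"gripper":-1},{"dx":0,"dy":0,"dz":1.2,"rx":0,"ry":0,"rz":0,"gripper":-1},{"dx":0,"dy":0,"dz":0.6,"rx":0,"ry":0,"rz":0,"gripper":-1},{"dx":0,"dy":0,"dz":0,"rx":0,"ry":0,"rz":0,"gripper":-1},{"dx":0,"dy":0,"dz":0,"rx":0,"ry":0,"rz":0,"gripper":-1}]'
cat > chk2.py <<'E'
import sys
from d import *
i=sys.argv[1]
s=env.read_state();Q=rot(s["eef_rot"]);tip=s["ee_pos"]+Q[:,2]*.0655
delta([.5167,-.1848,.0705],target(np.radians(8.9),0));hole=np.array([.5167,-.1848,.06])
for n in ("side","wrist"):
    c=env.camera(n);x,y=(int(v) for v in proj(c,hole));x0=max(0,x-50);y0=max(0,y-40);crop(c,x0,y0,x0+100,y0+70,8,f"pics/{n}_{i}.png")
    F=lambda p:((proj(c,p)-[x0,y0]+.5)*8-.5).round(0)
    print(n,"hole",F(hole),"tip",F(tip),"shoulder",F(tip-Q[:,2]*.055))
E
python3 chk2.py 20
```

```text
time_s: 22.0
ee_pos: [0.5168, -0.1847, 0.1371]
eef_rot: [0.0, 0.997, 0.078, 0.0]
force: [-0.7, 0.2, -0.5]
width: 0.0293
t 22.0 pos [ 0.5168 -0.1847  0.1371] F [-0.67  0.21 -0.51] w 0.0293
d cm (tool) [-0.01  0.01  6.66] rotvec deg [ 0.01 -0.03  0.1 ]
side hole [406. 330.] tip [407. 303.] shoulder [408. 167.]
wrist hole [409. 328.] tip [408. 364.] shoulder [406. 590.]
```

View pics/side_20.png

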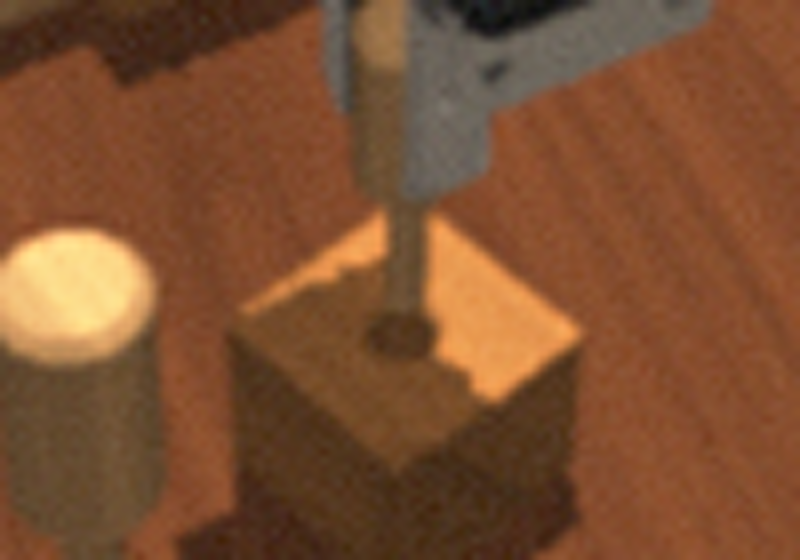

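View pics/wrist_20.png

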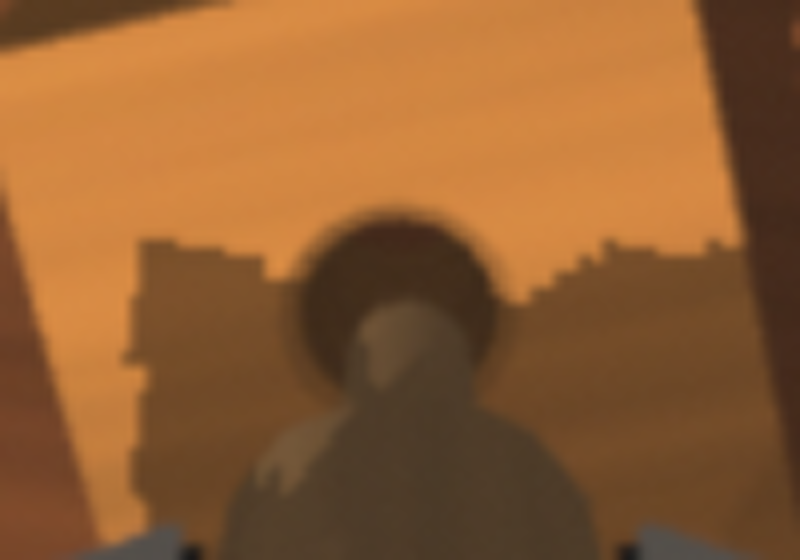

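The dowel is still where it was in the grasp, the TCP is over the point it was lifted from, and the tip lines up with the bore in both views. I'm lowering it.

```bash
python3 -m creep '[{"dx":0,"dy":-0.03,"dz":0.3,"rx":0,"ry":0,"rz":0,"gripper":-1},{"dx":0,"dy":0,"dz":0.3,"rx":0,"ry":0,"rz":0,"gripper":-1},{"dx":0,"dy":0,"dz":0.4,"rx":0,"ry":0,"rz":0,"gripper":-1},{"dx":0,"dy":0,"dz":0.5,"rx":0,"ry":0,"rz":0,"gripper":-1},{"dx":0,"dy":0,"dz":0.5,"rx":0,"ry":0,"rz":0,"gripper":-1},{"dx":0,"dy":0,"dz":0,"rx":0,"ry":0,"rz":0,"gripper":-1}]'; python3 chk2.py 21
```

```text
time_s: 22.7
ee_pos: [0.5157, -0.1843, 0.116]
eef_rot: [-0.0, 0.997, 0.078, -0.001]
force: [-1.4, -0.1, -1.2]
width: 0.0296
t 22.7 pos [ 0.5157 -0.1843  0.116 ] F [-1.39 -0.09 -1.25] w 0.0296
d cm (tool) [0.1  0.07 4.55] rotvec deg [-0.04  0.09  0.07]
side hole [406. 330.] tip [401. 352.] shoulder [403. 221.]
wrist hole [407. 330.] tip [400. 309.] shoulder [399. 536.]
```

View pics/wrist_21.png

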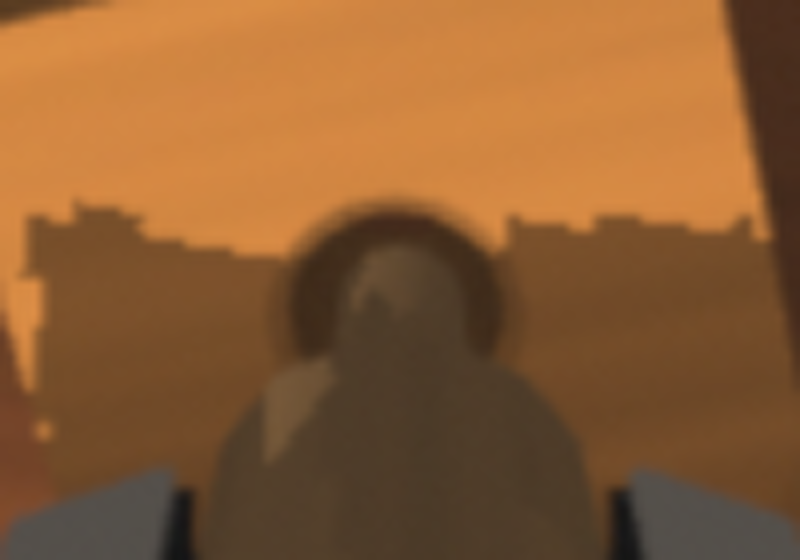

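```bash
python3 -m creep '[{"dx":0.05,"dy":0,"dz":0.5,"rx":0,"ry":0,"rz":0,"gripper":-1},{"dx":0,"dy":0,"dz":0.8,"rx":0,"ry":0,"rz":0,"gripper":-1},{"dx":0,"dy":0,"dz":0.8,"rx":0,"ry":0,"rz":0,"gripper":-1},{"dx":0,"dy":0,"dz":0.7,"rx":0,"ry":0,"rz":0,"gripper":-1},{"dx":0,"dy":0,"dz":0.6,"rx":0,"ry":0,"rz":0,"gripper":-1},{"dx":0,"dy":0,"dz":0.4,"rx":0,"ry":0,"rz":0,"gripper":-1},{"dx":0,"dy":0,"dz":0.2,"rx":0,"ry":0,"rz":0,"gripper":-1},{"dx":0,"dy":0,"dz":0,"rx":0,"ry":0,"rz":0,"gripper":-1},{"dx":0,"dy":0,"dz":0,"rx":0,"ry":0,"rz":0,"gripper":-1}]'; python3 chk2.py 22
```

```text
time_s: 23.7
ee_pos: [0.517, -0.1845, 0.0771]
eef_rot: [0.0, 0.997, 0.078, 0.0]
force: [1.3, -0.2, -0.5]
width: 0.0297
t 23.7 pos [ 0.517  -0.1845  0.0771] F [ 1.33 -0.17 -0.48] w 0.0297
d cm (tool) [-0.03  0.02  0.66] rotvec deg [ 0.01 -0.02  0.07]
side hole [406. 330.] tip [406. 438.] shoulder [407. 314.]
wrist hole [404. 329.] tip [401. 131.] shoulder [400. 358.]
```

```bash
python3 -m creep '[{"dx":0,"dy":0,"dz":0.2,"rx":0,"ry":0,"rz":0,"gripper":-1},{"dx":0,"dy":0,"dz":0.2,"rx":0,"ry":0,"rz":0,"gripper":-1},{"dx":0,"dy":0,"dz":0.1,"rx":0,"ry":0,"rz":0,"gripper":-1},{"dx":0,"dy":0,"dz":0.05,"rx":0,"ry":0,"rz":0,"gripper":-1},{"dx":0,"dy":0,"dz":0,"rx":0,"ry":0,"rz":0,"gripper":-1},{"dx":0,"dy":0,"dz":0,"rx":0,"ry":0,"rz":0,"gripper":-1}]'; python3 chk2.py 23
```

```text
time_s: 24.4
ee_pos: [0.5168, -0.1845, 0.0714]
eef_rot: [0.0, 0.997, 0.078, 0.0]
force: [0.5, 0.5, -0.2]
width: 0.0295
t 24.4 pos [ 0.5168 -0.1845  0.0714] F [ 0.49  0.46 -0.25] w 0.0295
d cm (tool) [-0.02  0.03  0.09] rotvec deg [ 0.   -0.    0.07]
side hole [406. 330.] tip [405. 450.] shoulder [406. 327.]
wrist hole [405. 324.] tip [402.  99.] shoulder [401. 326.]
```

View pics/side_23.png

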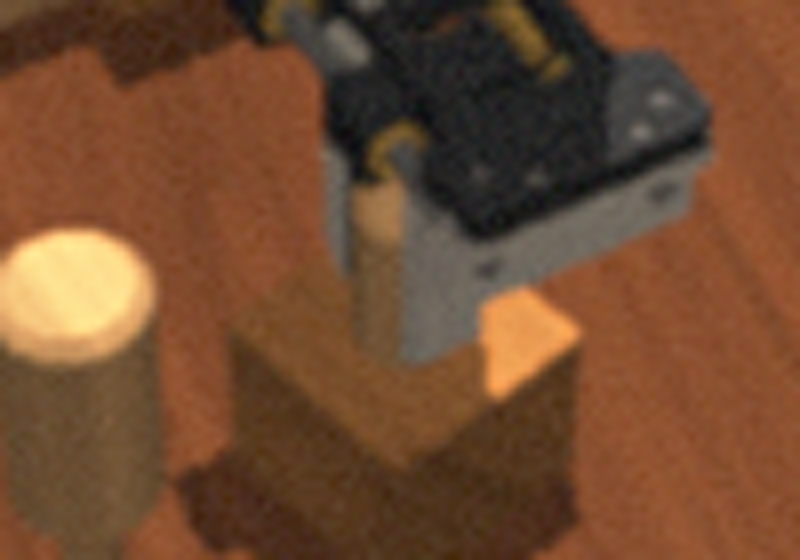

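```bash
python3 -m creep '[{"dx":0,"dy":0,"dz":0.05,"rx":0,"ry":0,"rz":0,"gripper":-1},{"dx":0,"dy":0,"dz":0.04,"rx":0,"ry":0,"rz":0,"gripper":-1},{"dx":0,"dy":0,"dz":0,"rx":0,"ry":0,"rz":0,"gripper":-1}]'
python3 -m creep '[{"dx":0,"dy":0,"dz":0,"rx":0,"ry":0,"rz":0,"gripper":0.5},{"dx":0,"dy":0,"dz":0,"rx":0,"ry":0,"rz":0,"gripper":0.5},{"dx":0,"dy":0,"dz":0,"rx":0,"ry":0,"rz":0,"gripper":0.5},{"dx":0,"dy":0,"dz":0,"rx":0,"ry":0,"rz":0,"gripper":0.5},{"dx":0,"dy":0,"dz":0,"rx":0,"ry":0,"rz":0,"gripper":0.5}]'
python3 chk2.py 24
```

```text
time_s: 24.8
ee_pos: [0.5168, -0.1845, 0.0705]
eef_rot: [0.0, 0.997, 0.078, 0.0]
force: [0.3, 0.9, 0.1]
width: 0.0298
time_s: 25.3
ee_pos: [0.5168, -0.1845, 0.0705]
eef_rot: [0.0, 0.997, 0.078, 0.0]
force: [-0.9, -0.7, -0.5]
width: 0.0658
t 25.3 pos [ 0.5168 -0.1845  0.0705] F [-0.89 -0.69 -0.54] w 0.0658
d cm (tool) [-0.02  0.03  0.  ] rotvec deg [ 0.   -0.    0.07]
side hole [406. 330.] tip [405. 452.] shoulder [406. 329.]
wrist hole [405. 328.] tip [402.  99.] shoulder [401. 326.]
```

View pics/side_24.png

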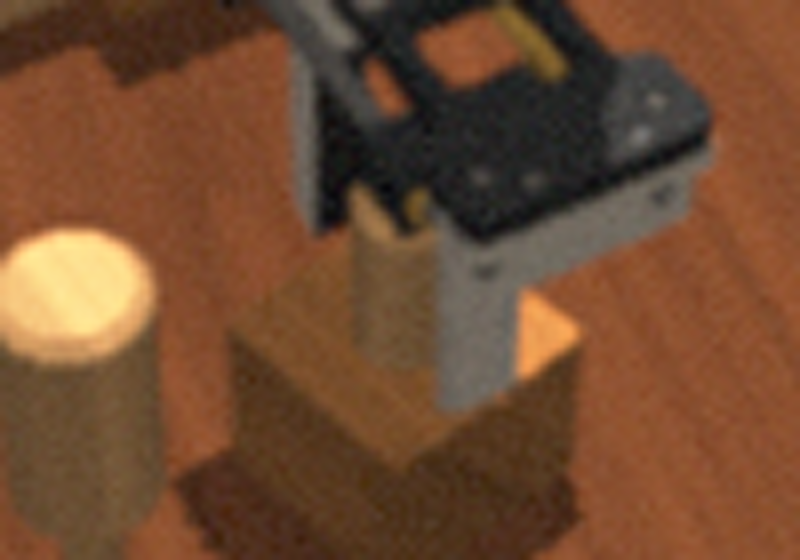

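The dowel is released and upright on the block. I'm backing straight up.

```bash
python3 -m creep '[{"dx":0,"dy":0,"dz":-0.5,"rx":0,"ry":0,"rz":0,"gripper":0.5},{"dx":0,"dy":0,"dz":-1.5,"rx":0,"ry":0,"rz":0,"gripper":0.5},{"dx":0,"dy":0,"dz":-2.5,"rx":0,"ry":0,"rz":0,"gripper":0.5},{"dx":0,"dy":0,"dz":-2.5,"rx":0,"ry":0,"rz":0,"gripper":0.5},{"dx":0,"dy":0,"dz":-2.5,"rx":0,"ry":0,"rz":0,"gripper":0.5},{"dx":0,"dy":0,"dz":-2.5,"rx":0,"ry":0,"rz":0,"gripper":0.5},{"dx":0,"dy":0,"dz":-2,"rx":0,"ry":0,"rz":0,"gripper":0.5},{"dx":0,"dy":0,"dz":-1,"rx":0,"ry":0,"rz":0,"gripper":0.5},{"dx":0,"dy":0,"dz":0,"rx":0,"ry":0,"rz":0,"gripper":0.5},{"dx":0,"dy":0,"dz":0,"rx":0,"ry":0,"rz":0,"gripper":0.5}]'
python3 - <<'E'
from station import env
from h import *
b=env.camera("side")
crop(b,220,140,380,335,3,"pics/s30.png")
cv2.imwrite("pics/s30full.png",b["image"])
F=lambda p:((proj(b,p)-[220,140]+.5)*3-.5).round(0)
print("top",F([.5165,-.1847,.115]),"shoulder",F([.5165,-.1847,.06]))
c,s=np.cos(3.2967),np.sin(3.2967)
for d in (0,.045,.06):
  for y in (-.063,.063):
    x=.08+d;print(d,y,F([.5602+c*x-s*y,.0936+s*x+c*y,.09]))
E
```

```text
time_s: 26.4
ee_pos: [0.5163, -0.1842, 0.2199]
eef_rot: [-0.0, 0.997, 0.078, -0.0]
force: [-0.4, 0.2, 0.3]
width: 0.0707
top [338. 332.] shoulder [338. 382.]
0 -0.063 [161. 110.]
0 0.063 [222. 189.]
0.045 -0.063 [115. 125.]
0.045 0.063 [173. 207.]
0.06 -0.063 [ 99. 130.]
0.06 0.063 [156. 213.]
```

View pics/s30.png

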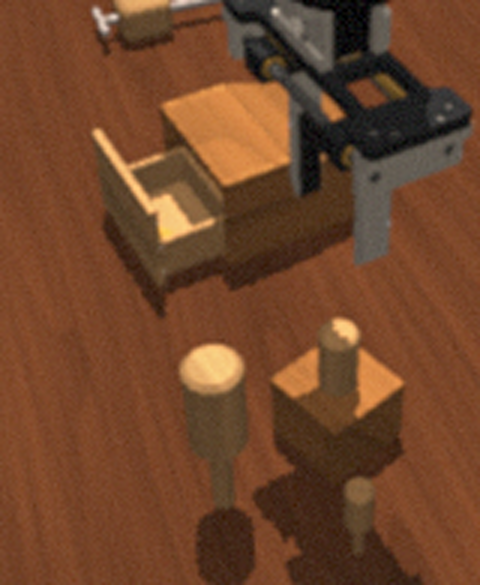

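View pics/s30full.png

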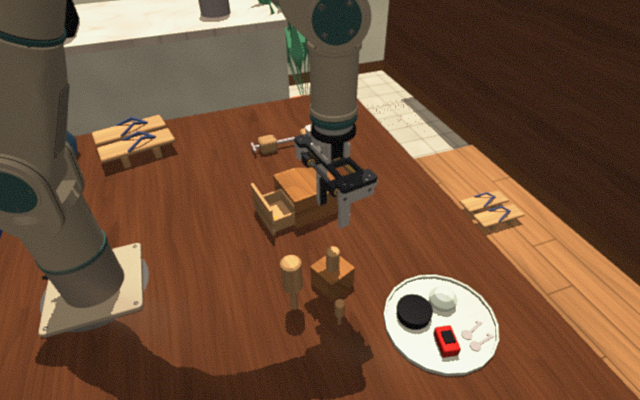

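```bash
python3 -c "
from station import env
print(env.sign_off())"
```

```text
the job is handed in; nothing more can be done
None
```

The drawer is open, the dowel is back in its holder, and I handed the job in at about 26 s of the 64 s allowed; no verdict is reported.

**What I did:** I lifted the middle-sized dowel out of its holder and lined it up with the sloping hole. I eased its thin end in at 10 mm/s or less. It met the catch pad about 21 mm in, and the drawer came free about 28 mm in. I held it there for about 3 s while the drawer came out, then backed out along the hole and put the dowel back.

**Last checks:**
- **Drawer:** the final side picture puts its front at the full 60 mm of travel.
- **Dowel:** it stands upright in the holder with its shoulder down on the block. Its top was within about 1 px of where it should be.
- **Gripper:** it is open and about 100 mm above the dowel's top, touching nothing.
- **Bystanders:** the tray items and look-alikes look unmoved. The arm half hides the stretcher, but I never went near it.
- **Force:** the highest push I read was about 10 N. I only read it at the end of each move, so a brief peak in between would not show.

**What disagreed:** the wrist camera placed things about 2 mm further out in x than the side and top cameras, so I set the sideways position in the hole between the two. My first move command was refused because every row needs all its fields, so nothing moved.

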